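Lay out the sterilizer tray

TASK

Finish loading the sterilizer tray, where a tube rack and a lidded steel jar already stand in the back row: stand the screw-cap bottle in that row midway between the two and clear of both, stand the conical flask directly in front of the jar, and lay the larger perforated steel box directly in front of the rack, long side parallel to the tray's front edge, with the smaller perforated box squarely on top of it. Front means nearer the robot; bottle, flask and larger box go flat on the tray floor. Tip nothing over, and leave the rack, the jar and all other things where they are.

Things in the scene. Friction and masses are not known exactly. Their poses are not given: they have to be found in the camera images.
- tray: Sterilizer tray, fixed on the bench left or right of the robot's midline: bright perforated sheet, 200 (x) x 310 (y) mm, rim 3 mm thick with its top 21 mm above the bench, pull tab amid its front edge. Origin: centre of its underside; the floor the load stands on is 4 mm above it. x points to the back (away from the robot), y to the left, give or take 0.2 rad.
- tube_rack: Sheet-steel rack, 46 (x) x 84 (y) mm, with two rows of four capped glass test tubes, 108 mm high over all, 0.4 kg, loose. It stands in the tray's back row, about 40 mm behind the tray's centre and 98 mm left or right of it (the side changes). Origin: centre of its underside; axes parallel to the tray's.
- lid_jar: Round stainless-steel jar, lid with a dark knob, 80 mm diameter, 100 mm high over the knob, 0.4 kg, loose. It stands in the tray's back row at the other end from the rack, about 40 mm behind the tray's centre. Origin: centre of its underside; axes parallel to the tray's.
- bottle: Round clear-glass laboratory bottle, wide ribbed screw cap, upright on the mat, about 0.15 kg. Body 56 mm diameter up to 58 mm high, shoulder in to a 38 mm neck at 80 mm, cap 50 mm diameter from 80 to 106 mm high: grip it by the cap. Origin: centre of its underside, z up along its axis.
- flask: Conical (Erlenmeyer) flask of clear glass with a straight-sided aluminium cap that stays on, upright on the mat, about 0.12 kg. Base 64 mm diameter, tapering to 29 mm at 66 mm high; cap 36 mm diameter from 76 to 114 mm high: grip it by the cap. Origin: centre of its underside, z up along its axis.
- large_box: The larger of two flat, closed steel instrument boxes with perforated flat lids (this one 4 x 6 holes), 62 (x) x 90 (y) x 28 (z) mm, about 0.2 kg: grip it across its 62 mm. Origin: centre of its underside; y along its long side. It starts flat on the mat, its long side left to right within about 0.4 rad.
- small_box: The smaller closed steel instrument box, flat lid with 3 x 4 holes, 42 (x) x 60 (y) x 22 (z) mm, about 0.09 kg: grip it across its 42 mm. Origin: centre of its underside; y along its long side. It starts flat on the mat, its long side left to right within about 0.5 rad.
- beaker: Bystander on the mat: open clear-glass beaker, 53 mm wide, 66 mm high. Origin: centre of its underside. The mat: fixed, dark ribbed rubber, 270 x 345 x 3 mm, on the other side from the tray; bottle, flask, boxes, beaker and funnel start on it (undersides 3 mm above the bench) in two rows of three, in any order, about 114 mm apart sideways and 120 mm front to back.
- funnel: Bystander: white plastic funnel standing upside down on its 70 mm mouth, the thin stem pointing up, 85 mm high, on the mat. Origin: centre of its mouth, underneath.
- tray_lifter: Bystander: tray lifter lying on the bench behind tray and mat: black round handle and two-pronged steel fork, 190 mm long, 50 mm wide, 18 mm high. Origin: underneath, where the handle meets the fork; y towards the fork.

How it is judged (in metres and radians):
At the end, for the whole second after the job is handed in: All on the tray floor, upright, at rest: bottle in the back row, axis over 83 mm from rack's and jar's; flask in front of the jar, larger box in front of the rack (each clear of it, within 15 mm sideways, box within 0.2 rad); smaller box on top, centred to 10 x 14 mm and 0.25 rad (x of bottle in the frame of tray between 0.022 and 0.066 m and y of bottle in the frame of tray between -0.025 and 0.025 m and horizontal distance between bottle and tube_rack above 0.083 m and horizontal distance between bottle and lid_jar above 0.083 m and x of flask in the frame of lid_jar between -0.116 and -0.074 m and y of flask in the frame of lid_jar between -0.015 and 0.015 m and x of large_box in the frame of tube_rack between -0.116 and -0.066 m and y of large_box in the frame of tube_rack between -0.015 and 0.015 m and angle between the y axis of large_box and the y axis of tray, either way round below 0.2 rad and z of bottle in the frame of tray between 0.001 and 0.008 m and z of flask in the frame of tray between 0.001 and 0.008 m and z of large_box in the frame of tray between 0.001 and 0.008 m and x of small_box in the frame of large_box between -0.01 and 0.01 m and y of small_box in the frame of large_box between -0.014 and 0.014 m and z of small_box in the frame of large_box between 0.025 and 0.032 m and angle between the y axis of small_box and the y axis of large_box, either way round below 0.25 rad and angle between each of bottle, flask, large_box, small_box's own z axis and vertical below 0.1 rad and linear speed of each of bottle, flask, large_box, small_box below 0.02 m/s); the robot touches nothing.
It fails at once if the tube rack, the jar, the beaker, the funnel or the tray lifter is pushed more than 15 mm from where it stood (distance of any of tube_rack, lid_jar, beaker, funnel, tray_lifter from where it was at the start of the episode above 0.015 m).
It fails at once if a bottle, flask, box, rack, jar, beaker or funnel is tipped by more than 0.5 rad (angle between any of bottle, flask, large_box, small_box, tube_rack, lid_jar, beaker, funnel's own z axis and vertical above 0.5 rad).
It also fails if it takes over 133 s, if anything falls off the work surface, if the arm or the gripper's body presses on something with over 40 N, if the wrist force passes 120 N, or if a joint passes its speed limit or range.

ROBOT

A 6-joint arm with a two-finger parallel gripper is mounted at the origin on the work surface. World frame = base frame: x ahead of the robot, y to its left, z up, the work surface at z = 0. Lengths are in m, angles in degrees, forces in N, time in s.
With the tool pointing down it reaches from about 0.25 to 0.725 m from the base axis. Payload 4 kg.
Tool frame: the origin (TCP) lies at the very end of the fingers, on their centre line; the grasp point (between the pads) lies 19 mm behind it; z points along the fingers, x is the direction in which the jaws open and shut, and the axes are right-handed (so a half turn about z gives the same grasp; the last joint's range is limited). The gripper opens to 85 mm and grips with 20 to 120 N. Pads are 22 mm wide; open, the fingers measure 114 mm over their backs; the gripper's body (76 mm by 85 mm) begins 54 mm behind the grasp point. The pads swing forward as they close: fully open they stand 13 mm farther back than shut.
Start: joints at [68.812, 13.785, 0.286, 76.501, 0, 90], TCP at [0.181, 0.466, 0.2] pointing down, gripper open.
Joint ranges: [-155.79, 155.79], [-60.16, 107.12], [-62.33, 73.08], [-114, 123.19], [-81.49, 82.49], [-180, 180]. Speed limits (degrees/s): [159.86, 159.86, 180, 180, 180, 180].

INTERFACE

Orientations are given as [roll, pitch, yaw] about the fixed x, y, z axes, in that order (R = Rz(yaw) Ry(pitch) Rx(roll)).
In Python, from station import arm gives the robot as it stands. The module is installed in compiled form; this text tells all that it offers.
- The arm moves only by the shell command python3 -m handwheel 'ROWS'. ROWS is JSON, a list that holds one entry, the list of rows, each a list of 7 numbers: the turn, a rotation vector about the tool's x, y, z in degrees, then the shift along the tool's x, y, z in cm, then the finger opening in cm, from 0 to 8.54. A call has 1 to 20 rows; each row shifts and turns the pose as measured when the row begins, along the tool's axes as they then stand; what a row does not reach is not made up. A row lasts 1/10 s, in which the tool goes at most 50 mm and 8.59 degrees, less where a joint would pass 70% of its speed; a pose out of reach is approached as far as the arm can. A call with a gripper value outside its range is refused whole. The fingers move at their own pace and stop on an object; the grip force is fixed at half the most. Time passes only in rows, so rows that do not move let the fingers close. It gives the time, the measured TCP pose, the force and the opening at its end, in the units of the state.
- arm.get_obs(): the state, without advancing time (a new reading comes with each control period).
- arm.camera(name): name is "side" or "top" or "wrist"; returns a dict with "pixels" (420x560x3 uint8, blue, green, red), "range_z" (420x560 float32, m along the optical axis (not along the pixel's ray), 0 where there is no reading), "intrinsics" (3x3 intrinsics, pixels), "rvec" (rotation vector, rad) and "tvec" (3), from world to camera coordinates, as OpenCV has them. Camera axes: x right, y down, z forward; pixel columns grow to the right and rows downward; lengths in m; the calibration is good to about 2 mm. A picture is of the moment at which its call begins.
- arm.job_done(): hands the job in, once; it reports no verdict.
The state is a dict: "clock": time; "joint_pos": joint angles; "dq": joint speeds; "joint_efforts": joint torques, N m; "eef_pos": TCP position; "tool_rot": TCP orientation; "wrist_force": force on the tool from outside, world axes, zero at the start; "torque": the same for the moment, N m; "finger_gap": opening from 0.0 (shut) to 1.0 (fully open).
Only numpy, scipy, OpenCV 4.12 (cv2) and the standard library are available. Lean on these libraries where they do the work, as an engineer would, in place of code of your own. Each camera call takes 0.05 s, during which the arm holds its last target.

## Working session

There is one attempt and no reset: what is moved stays moved. The work goes in short steps, Python scripts to look and compute and a shell command to move; the robot and the scene stay as the last step left them, time stands still between calls to the robot, and variables do not carry over. Pictures are saved under pics/ and viewed, and the job is handed in when it is done.

```bash
mkdir -p pics; cat > h.py <<'E'
from station import arm
import numpy as np, cv2
def cam(n):
    c=arm.camera(n); R,_=cv2.Rodrigues(np.array(c['rvec'],float)); c['R']=R; c['t']=np.array(c['tvec'],float).reshape(3); c['K']=np.array(c['intrinsics'],float); return c
def ray(c,u,v):
    d=np.linalg.inv(c['K'])@np.array([u,v,1.]); return -c['R'].T@c['t'], c['R'].T@d
def onz(c,u,v,z):
    o,d=ray(c,u,v); return o+d*(z-o[2])/d[2]
def proj(c,p):
    q=c['K']@(c['R']@np.array(p,float)+c['t']); return q[:2]/q[2]
def cloud(c):
    Z=c['range_z'].astype(float); v,u=np.mgrid[:Z.shape[0],:Z.shape[1]]
    P=np.linalg.inv(c['K'])@np.stack([u.ravel(),v.ravel(),np.ones(u.size)])*Z.ravel()
    W=(c['R'].T@(P-c['t'][:,None])).T.reshape(Z.shape+(3,)); W[Z==0]=np.nan; return W
E
python3 - <<'E'
from h import *
print(arm.get_obs())
for n in ['top','side','wrist']:
    c=cam(n); cv2.imwrite(f'pics/{n}0.png',c['pixels']); print(n,c['K'].round(1).tolist(),(-c['R'].T@c['t']).round(3),c['R'].round(2).tolist())
    np.save(f'{n}0.npy',c,allow_pickle=True)
E
```

```text
{'clock': 0.0, 'joint_pos': array([ 6.88125668e+01,  1.38306324e+01,  2.13666911e-01,  7.65026434e+01,
       -8.89747708e-04,  9.00008234e+01]), 'dq': array([-0.00851466,  0.0106124 , -0.04183816, -0.03248759, -0.00868726,
       -0.05303488]), 'joint_efforts': array([-1.56143260e-04, -3.72315109e+01,  2.52409369e+01,  1.69901684e-02,
       -2.04466446e-04, -4.38337452e-06]), 'eef_pos': array([0.18046021, 0.46554265, 0.19902638]), 'tool_rot': array([1.79999109e+02, 1.19608933e-01, 6.88117434e+01]), 'wrist_force': array([-0.2867551 , -0.4575365 ,  0.18463892]), 'torque': array([ 0.03591549,  0.016967  , -0.01093885]), 'finger_gap': 1.0024902379369593}
top [[406.9, 0.0, 284.8], [0.0, 406.9, 205.3], [0.0, 0.0, 1.0]] [0.42  0.009 1.048] [[-0.02, -1.0, 0.01], [-0.99, 0.02, -0.17], [0.17, -0.01, -0.99]]
side [[522.2, 0.0, 279.1], [0.0, 522.2, 202.4], [0.0, 0.0, 1.0]] [ 0.143 -0.82   0.97 ] [[0.88, -0.47, -0.0], [-0.33, -0.63, -0.7], [0.33, 0.62, -0.71]]
wrist [[334.2, 0.0, 277.9], [0.0, 334.2, 216.4], [0.0, 0.0, 1.0]] [0.115 0.491 0.374] [[0.36, 0.93, -0.0], [0.9, -0.35, 0.27], [0.25, -0.1, -0.96]]
```

View pics/top0.png

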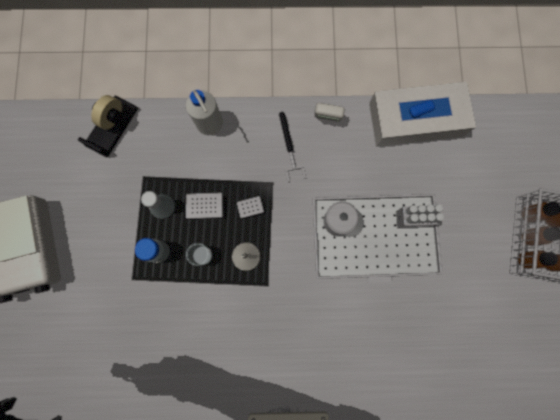

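View pics/side0.png

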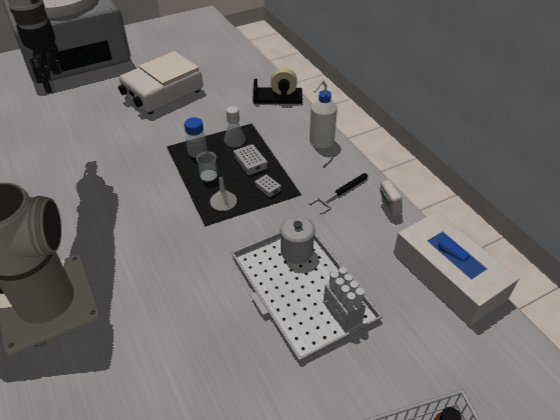

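View pics/wrist0.png

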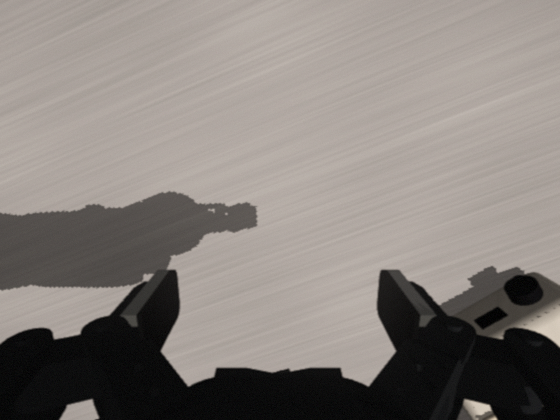

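The top view (image up = +x, right = −y) shows the mat on the left. Back row: flask cap (150,199), large box (204,206), small box (250,207). Front row: bottle (147,249), beaker (199,255), funnel (246,256). The tray is on the right, with the jar at (344,217) and the rack at (420,215). The side view agrees, and the wrist view shows only bench.

```bash
python3 - <<'E'
from h import *
c=np.load('top0.npy',allow_pickle=True).item()
W=cloud(c); im=c['pixels']
cv2.imwrite('pics/topmat.png',cv2.resize(im[170:295,125:280],None,fx=5,fy=4.8,interpolation=cv2.INTER_CUBIC)[:600,:800])
cv2.imwrite('pics/toptray.png',cv2.resize(im[185:290,305:450],None,fx=5.5,fy=5.5,interpolation=cv2.INTER_CUBIC))
z=W[...,2]
v=np.clip(z*2000,0,255); v=np.nan_to_num(v).astype(np.uint8)
cv2.imwrite('pics/zmap.png',cv2.resize(v[170:295,125:450],None,fx=2.4,fy=2.4,interpolation=cv2.INTER_NEAREST))
for n,(u,w) in dict(flask=(150,199),LB=(204,206),SB=(250,207),bottle=(147,249),beaker=(199,255),funnel=(246,256),jar=(344,217),rack=(420,215),bench=(300,300),tray=(380,240)).items():
    print(n,W[w,u].round(3))
E
```

```text
flask [0.599 0.315 0.116]
LB [0.596 0.206 0.029]
SB [0.592 0.089 0.027]
bottle [0.484 0.319 0.11 ]
beaker [0.474 0.221 0.005]
funnel [0.467 0.097 0.054]
jar [ 0.551 -0.137  0.103]
rack [ 0.553 -0.314  0.107]
bench [ 0.357 -0.033 -0.002]
tray [ 0.504 -0.242  0.006]
```

```bash
python3 - <<'E'
from h import *
c=np.load('side0.npy',allow_pickle=True).item()
im=c['pixels']
cv2.imwrite('pics/sidemat.png',cv2.resize(im[95:225,160:305],None,fx=4.5,fy=4.5,interpolation=cv2.INTER_CUBIC))
E
```

```text
(no output)
```

View pics/topmat.png

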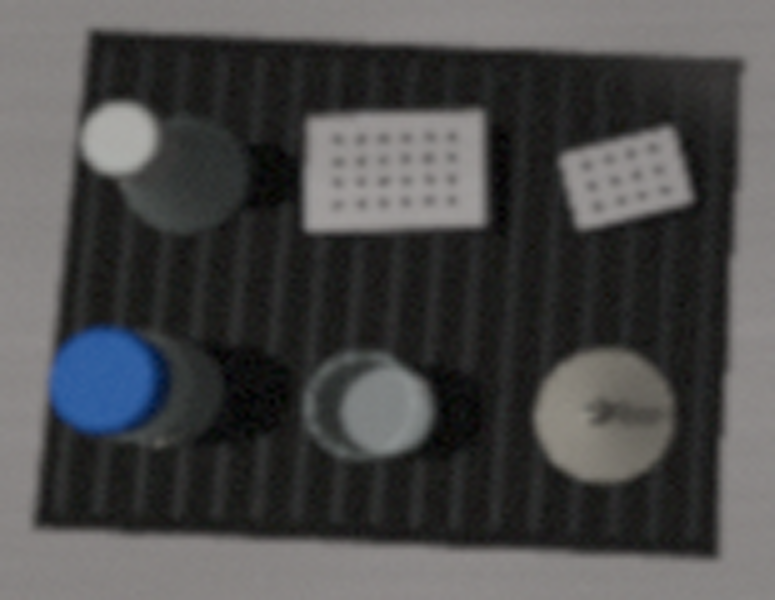

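View pics/toptray.png

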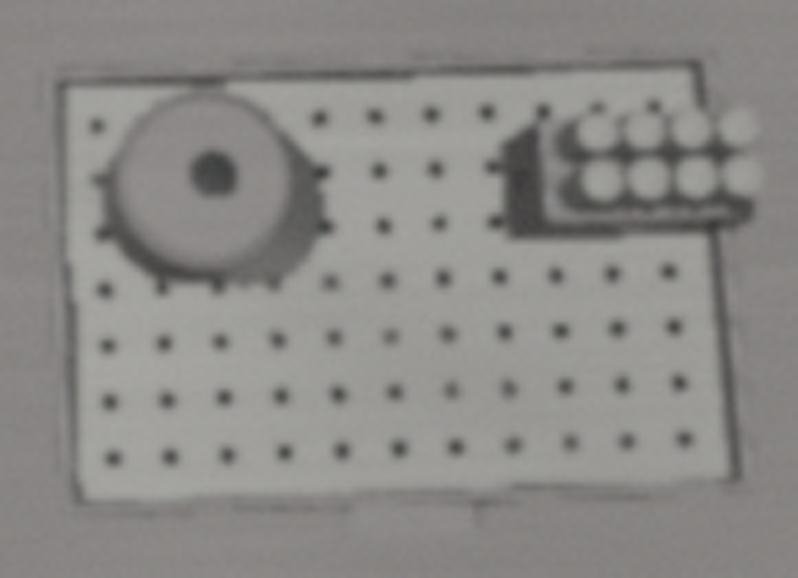

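View pics/zmap.png

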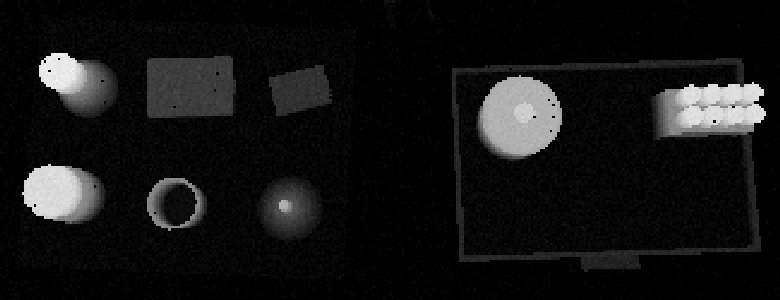

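```bash
cat > meas.py <<'E'
from h import *
def comp(c,seed,lo,hi,W=None):
    W=cloud(c) if W is None else W
    m=((W[...,2]>lo)&(W[...,2]<hi)).astype(np.uint8)
    m=cv2.morphologyEx(m,cv2.MORPH_CLOSE,np.ones((3,3)))
    n,l=cv2.connectedComponents(m)
    return (l==l[seed[1],seed[0]]) if l[seed[1],seed[0]] else None
def outline(c,m,z):
    k=max(cv2.findContours(m.astype(np.uint8),0,1)[0],key=cv2.contourArea)[:,0]
    return np.array([onz(c,u,v,z)[:2] for u,v in k],np.float32)
def rect(c,m,z):
    P=outline(c,m,z); (x,y),(a,b),ang=cv2.minAreaRect(P); 
    # long side direction angle from +y
    L=ang if a>b else ang+90
    d=(L-90+90)%180-90
    return x,y,max(a,b),min(a,b),d   # d: yaw deg of long side rel +y
def circ(c,m,z):
    (x,y),r=cv2.minEnclosingCircle(outline(c,m,z)); return x,y,r
E
python3 - <<'E'
from meas import *
c=np.load('top0.npy',allow_pickle=True).item(); W=cloud(c)
f=lambda t:np.round(t,4)
print('LB',f(rect(c,comp(c,(204,206),.02,.05,W),.031)))
print('SB',f(rect(c,comp(c,(250,207),.015,.05,W),.025)))
print('flask',f(circ(c,comp(c,(150,199),.105,.13,W),.117)))
print('bottle',f(circ(c,comp(c,(147,249),.1,.13,W),.109)))
print('beaker',f(circ(c,comp(c,(187,250),.05,.1,W),.069)) if comp(c,(187,250),.05,.1,W) is not None else 0)
m=comp(c,(246,256),.006,.1,W); print('funnel',f(circ(c,m,.02)))
s=(W[...,2]>.07)&(W[...,2]<.1); s[:,:235]=0; s[:,260:]=0; print('stem',W[s].mean(0))
m=comp(c,(344,217),.075,.2,W);print('jar',f(circ(c,m,.09)))
s=(W[...,2]>.094); s[:,:320]=0; s[:,370:]=0; print('knob',np.nanmean(W[s],0))
m=comp(c,(420,215),.09,.2,W);print('rack',f(rect(c,m,.106)))
m=comp(c,(318,230),.013,.2,W);print(None if m is None else f(rect(c,m,.021)))
# tray rim
s=((W[...,2]>.014)&(W[...,2]<.028)).astype(np.uint8); s[:,:305]=0;s[:180]=0; s[278:]=0;s[:,455:]=0
P=W[s>0][:,:2].astype(np.float32); print('tray',f(np.array(sum([list(np.atleast_1d(q)) for q in cv2.minAreaRect(P)],[]))))
E
```

```text
LB [0.5966 0.2055 0.0911 0.0626 1.2333]
SB [ 0.5917  0.0908  0.0616  0.0426 13.3855]
flask [0.5983 0.3172 0.0193]
bottle [0.4842 0.3231 0.0262]
beaker [0.4726 0.2133 0.0267]
funnel [0.4694 0.1046 0.0399]
stem [0.46775741 0.10228248 0.08363579]
jar [ 0.5523 -0.1332  0.0397]
knob [ 0.55322217 -0.13432802  0.10196544]
rack [ 0.5569 -0.3267  0.0833  0.0409  1.2829]
None
tray [ 0.5138 -0.2292  0.2084  0.316   0.9998]
```

View pics/sidemat.png

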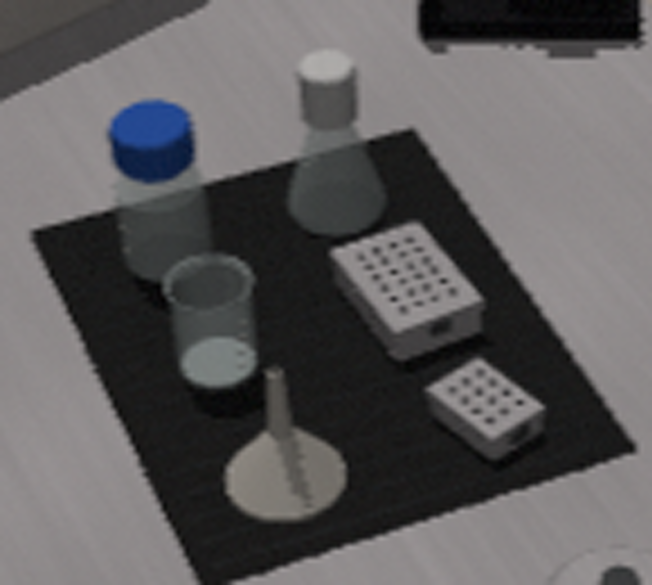

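The tray and object poses are settled, with tray yaw about +1.1°. The jaws will open along world x (tool yaw ≈ 1°) for every grasp. I turn the tool first.

```bash
python3 -m handwheel '[[[0,0,7.5,0,0,-0.5,7],[0,0,7.5,0,0,-0.5,7],[0,0,7.5,0,0,-0.5,7],[0,0,7.5,0,0,-0.5,7],[0,0,7.5,0,0,-0.5,7],[0,0,7.5,0,0,0,7],[0,0,7.5,0,0,0,7],[0,0,7.5,0,0,0,7],[0,0,7.5,0,0,0,7],[0,0,0,0,0,0,7]]]'
```

```text
clock: 1.15
eef_pos: [0.1794, 0.4629, 0.2211]
tool_rot: [179.4, 0.2, -1.4]
wrist_force: [-0.6, 0.3, 0.0]
finger_gap: 0.819
```

```bash
python3 -m handwheel '[[[0,0,-2.6,3,1.4,0,7],[0,0,0,3.5,1.6,0,7],[0,0,0,3.5,1.6,0,7],[0,0,0,3.5,1.6,0,7],[0,0,0,3.5,1.6,0,7],[0,0,0,3.5,1.6,0,7],[0,0,0,3.5,1.6,0,7],[0,0,0,3.5,1.6,0,7],[0,0,0,3,1.4,0,7],[0,0,0,0,0,0,7]]]'
```

```text
clock: 2.15
eef_pos: [0.4988, 0.3281, 0.2172]
tool_rot: [179.3, 0.5, 3.5]
wrist_force: [-0.7, 0.1, -0.2]
finger_gap: 0.816
```

```bash
python3 -m handwheel '[[[0.7,0.5,2.3,-1.4,0.5,0,7],[0,0,0,0,0,0,7],[0,0,0,0,0,0,7]]]'; python3 - <<'E'
from h import *
c=cam('wrist'); cv2.imwrite('pics/w1.png',c['pixels'])
o=arm.get_obs(); print(o['eef_pos'],o['tool_rot'])
hsv=cv2.cvtColor(c['pixels'],cv2.COLOR_BGR2HSV); m=cv2.inRange(hsv,(100,120,50),(130,255,255))
k=max(cv2.findContours(m,0,1)[0],key=cv2.contourArea)[:,0]
P=np.array([onz(c,u,v,.109)[:2] for u,v in k],np.float32); print(cv2.minEnclosingCircle(P))
W=cloud(c); s=(W[...,2]>.1)&(m>0); print(np.nanmean(W[s],0))
E
```

```text
clock: 2.45
eef_pos: [0.4848, 0.3214, 0.2153]
tool_rot: [179.9, 0.2, 1.3]
wrist_force: [0.4, 0.3, -0.4]
finger_gap: 0.822
[0.48468138 0.32151589 0.21543203] [1.79901604e+02 1.58005474e-01 1.34393011e+00]
((0.48344388604164124, 0.32388418912887573), 0.02669610269367695)
[0.48308748 0.32404691 0.10948434]
```

View pics/w1.png

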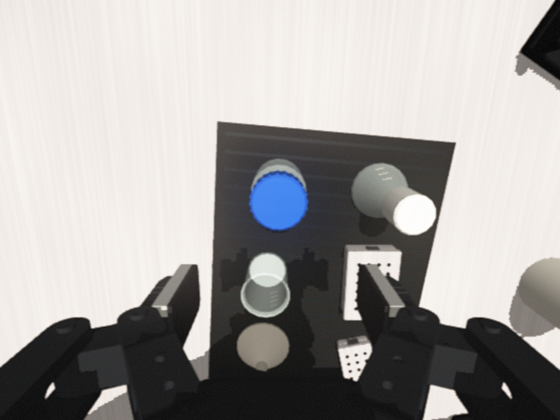

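The wrist view shows the bottle cap at (279,200), casting to (0.4835, 0.3237), which agrees with the top view. The opening between the jaws is centred on it, so I descend.

```bash
python3 -m handwheel '[[[0,0,0,-0.1,-0.2,3,7],[0,0,0,0,0,3.5,7],[0,0,0,0,0,3.5,7],[0,0,0,0,0,2.5,7],[0,0,0,0,0,1,7],[0,0,0,0,0,0,7]]]'
```

```text
clock: 3.1
eef_pos: [0.4847, 0.3293, 0.0794]
tool_rot: [-179.8, -0.2, 2.1]
wrist_force: [-0.1, 0.4, 0.7]
finger_gap: 0.821
```

```bash
python3 -m handwheel '[[[0,0,0.8,-0.1,0.55,0,7],[0,0,0,0,0,0,7],[0,0,0,0,0,0,4],[0,0,0,0,0,0,4],[0,0,0,0,0,0,4],[0,0,0,0,0,0,4],[0,0,0,0,0,0,4],[0,0,0,0,0,0,4]]]'
```

```text
clock: 3.9
eef_pos: [0.4878, 0.3263, 0.0864]
tool_rot: [-179.5, -0.8, 1.3]
wrist_force: [-0.4, -0.4, -0.1]
finger_gap: 0.466
```

```bash
python3 - <<'E'
from h import *
print({k:np.round(v,3) for k,v in arm.get_obs().items()})
c=cam('side'); cv2.imwrite('pics/s2.png',cv2.resize(c['pixels'][70:230,140:320],None,fx=4,fy=3.7,interpolation=cv2.INTER_CUBIC))
c=cam('wrist'); cv2.imwrite('pics/w2.png',c['pixels'])
E
```

```text
{'clock': np.float64(3.9), 'joint_pos': array([3.3770e+01, 2.6693e+01, 1.5940e+00, 6.3919e+01, 2.0000e-02,
       1.2247e+02]), 'dq': array([-0.004, -0.115, -0.008,  0.084,  0.096,  0.061]), 'joint_efforts': array([-7.0000e-03, -4.6369e+01,  2.3811e+01, -1.2900e-01,  1.0000e-03,
        0.0000e+00]), 'eef_pos': array([0.488, 0.326, 0.086]), 'tool_rot': array([-179.456,   -0.817,    1.297]), 'wrist_force': array([-0.444, -0.376, -0.115]), 'torque': array([-0.008,  0.054,  0.029]), 'finger_gap': np.float64(0.466)}
```

View pics/s2.png

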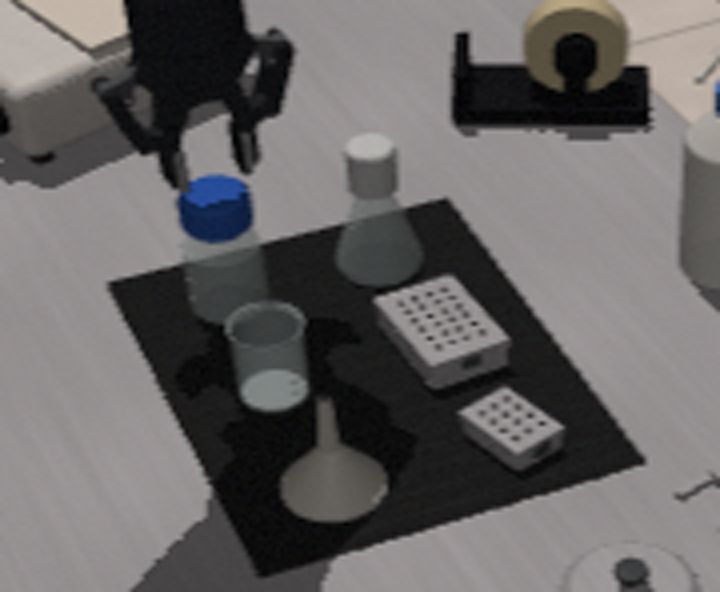

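View pics/w2.png

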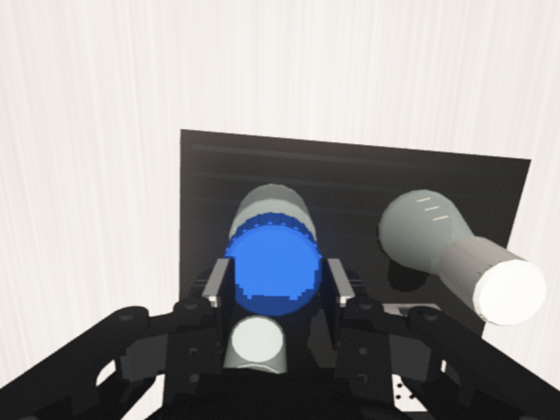

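```bash
python3 - <<'E'
from h import *
o=arm.get_obs(); p=o['eef_pos']; print(p)
for n in ['side','top','wrist']:
    c=cam(n); W=cloud(c); print(n,proj(c,p),(-c['R'].T@c['t']).round(3))
    s=(np.abs(W[...,0]-.485)<.06)&(np.abs(W[...,1]-.325)<.06)&(W[...,2]>.1)
    g=c['pixels'].max(2)<60
    q=W[s&g]
    if len(q): print('dark',len(q),np.percentile(q,[0,2,50,98],axis=0).round(3).tolist())
    np.save(n+'1.npy',c,allow_pickle=True)
    if n=='side': cv2.imwrite('pics/s3.png',cv2.resize(c['pixels'][50:200,130:300],None,fx=4,fy=4))
    hsv=cv2.cvtColor(c['pixels'],cv2.COLOR_BGR2HSV); m=cv2.inRange(hsv,(100,120,30),(130,255,255))>0
    b=W[m&s]; print('cap',len(b), b.mean(0) if len(b) else 0)
E
```

```text
[0.48778341 0.32630078 0.08629038]
side [194.71728213 126.98460009] [ 0.143 -0.82   0.97 ]
dark 2325 [[0.425, 0.266, 0.12], [0.432, 0.276, 0.141], [0.469, 0.305, 0.275], [0.537, 0.331, 0.443]]
cap 181 [0.48129094 0.31516634 0.10764069]
top [147.31638991 248.01918737] [0.42  0.009 1.048]
dark 2486 [[0.425, 0.265, 0.101], [0.433, 0.268, 0.161], [0.491, 0.293, 0.382], [0.538, 0.329, 0.566]]
cap 342 [0.48531612 0.31784407 0.11702788]
wrist [280.44345006 249.81978445] [0.482 0.393 0.262]
dark 45397 [[0.425, 0.312, 0.121], [0.429, 0.316, 0.139], [0.486, 0.336, 0.193], [0.54, 0.345, 0.214]]
cap 7307 [0.48449912 0.32562936 0.10978073]
```

View pics/s3.png

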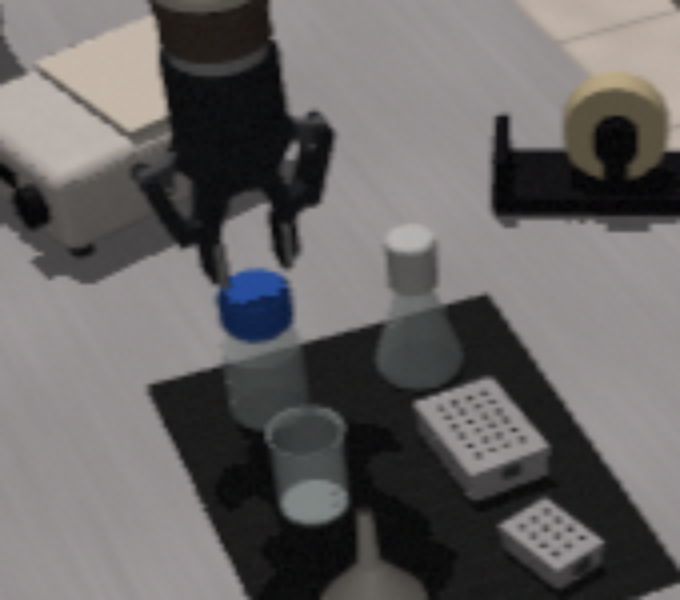

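```bash
python3 - <<'E'
from h import *
c=np.load('wrist1.npy',allow_pickle=True).item(); W=cloud(c)
for u,v in [(224,262),(224,275),(220,295),(212,298),(336,262),(340,275),(345,295)]: print(u,v,W[v,u].round(4),c['pixels'][v,u])
c=np.load('side1.npy',allow_pickle=True).item(); W=cloud(c)
for v in range(108,124,2): print(v,[ (W[v,u]*1000).round().tolist() if W[v,u,2]>.05 and W[v,u,1]>.25 else 0 for u in (182,184,186,188,199,201,203)])
E
```

```text
224 262 [0.4624 0.3362 0.1278] [133 134 137]
224 275 [0.4641 0.336  0.1404] [60 53 52]
220 295 [0.465  0.3359 0.1563] [38 34 32]
212 298 [0.4623 0.3351 0.157 ] [232 237 239]
336 262 [0.5105 0.3372 0.1283] [131 133 135]
340 275 [0.5096 0.3373 0.1416] [132 134 136]
345 295 [0.5083 0.3373 0.1576] [138 142 145]
108 [[457.0, 314.0, 168.0], [461.0, 311.0, 168.0], 0, 0, [506.0, 324.0, 145.0], [509.0, 314.0, 151.0], [517.0, 320.0, 144.0]]
110 [[455.0, 310.0, 165.0], [461.0, 313.0, 160.0], 0, 0, [507.0, 326.0, 137.0], [508.0, 314.0, 144.0], [516.0, 319.0, 138.0]]
112 [[455.0, 314.0, 155.0], [461.0, 315.0, 153.0], [466.0, 315.0, 151.0], 0, [506.0, 328.0, 129.0], [508.0, 316.0, 137.0], [512.0, 312.0, 137.0]]
114 [[455.0, 315.0, 149.0], [461.0, 319.0, 144.0], [465.0, 313.0, 146.0], 0, [507.0, 332.0, 120.0], [508.0, 317.0, 129.0], [512.0, 313.0, 130.0]]
116 [[453.0, 314.0, 143.0], [461.0, 323.0, 135.0], [465.0, 315.0, 139.0], 0, 0, [508.0, 321.0, 120.0], [511.0, 313.0, 124.0]]
118 [[455.0, 322.0, 131.0], [458.0, 313.0, 135.0], [463.0, 313.0, 134.0], 0, [505.0, 332.0, 107.0], 0, 0]
120 [0, [458.0, 316.0, 127.0], [464.0, 318.0, 124.0], [476.0, 341.0, 105.0], [501.0, 320.0, 110.0], [506.0, 319.0, 109.0], 0]
122 [0, 0, [462.0, 314.0, 121.0], [472.0, 329.0, 107.0], [498.0, 315.0, 107.0], [503.0, 313.0, 107.0], 0]
```

```bash
cat > tips.py <<'E'
from h import *
def tips():
    o=arm.get_obs(); p=o['eef_pos']; print('eef',p.round(4),o['tool_rot'].round(2),o['finger_gap'])
    for n in ['wrist','side']:
        c=cam(n); W=cloud(c)
        b=c['pixels'].astype(int); nb=(b[...,0]-b[...,2])<40
        s=nb&(np.abs(W[...,0]-p[0])<.06)&(np.abs(W[...,1]-p[1])<.012)&(W[...,2]>p[2]-.02)&(W[...,2]<p[2]+.06)
        for sg,nm in ((-1,'lo'),(1,'hi')):
            q=W[s&(sg*(W[...,0]-p[0])>.015)]
            if len(q): print(n,nm,len(q),'zmin pcts',np.percentile(q[:,2],[0,2,5,10]).round(4),'x',np.median(q[:,0]).round(4))
E
python3 -m handwheel '[[[0,0,0,0,0,-4,7],[0,0,0,0,0,-4,7],[0,0,0,0,0,0,7],[0,0,0,0,0,0,7]]]'; python3 -c "
from tips import *
tips()"; python3 -m handwheel '[[[0,0,0,0,0,0,0],[0,0,0,0,0,0,0],[0,0,0,0,0,0,0],[0,0,0,0,0,0,0],[0,0,0,0,0,0,0],[0,0,0,0,0,0,0]]]'; python3 -c "
from tips import *
tips()
c=cam('side'); cv2.imwrite('pics/s4.png',cv2.resize(c['pixels'][50:200,130:300],None,fx=4,fy=4)); p=arm.get_obs()['eef_pos'];q=proj(c,p);print(q,(q-[130,50])*4)"
```

```text
clock: 4.55
eef_pos: [0.4852, 0.3246, 0.1665]
tool_rot: [-179.6, -0.5, 1.3]
wrist_force: [-0.7, 0.1, -0.8]
finger_gap: 0.816
eef [0.4852 0.3246 0.1665] [-179.63   -0.54    1.3 ] 0.815904948878508
wrist lo 1102 zmin pcts [0.2051 0.2071 0.2086 0.2103] x 0.448
wrist hi 1047 zmin pcts [0.2064 0.208  0.2091 0.2107] x 0.5184
side lo 17 zmin pcts [0.2084 0.2089 0.2096 0.2104] x 0.4412
side hi 39 zmin pcts [0.2042 0.2055 0.2065 0.2103] x 0.5214
clock: 5.25
eef_pos: [0.4829, 0.3231, 0.1614]
tool_rot: [-179.9, -0.1, 1.3]
wrist_force: [-0.1, 0.6, -0.5]
finger_gap: 0.002
eef [0.4829 0.3231 0.1614] [-1.799e+02 -1.200e-01  1.310e+00] 0.002078578504779477
wrist lo 15 zmin pcts [0.2065 0.2067 0.2071 0.208 ] x 0.4677
side lo 2 zmin pcts [0.2081 0.2083 0.2086 0.2091] x 0.4674
[190.24187028 105.4171329 ] [240.96748113 221.66853159]
```

View pics/s4.png

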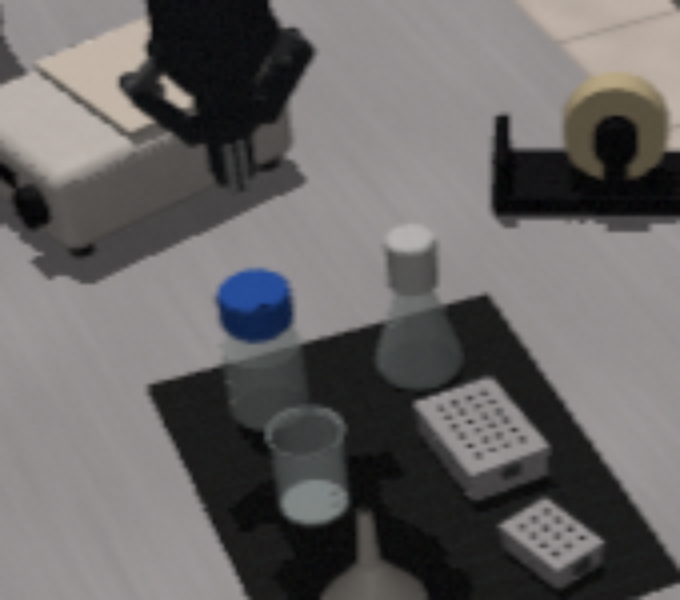

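The side and wrist cameras agree that the real fingertips sit about 28 mm higher (fingers shut) than the reported TCP z. At (240,190) in the crop the tips are well above the projected TCP (241,222). The fingers therefore closed above the cap and nothing was disturbed. I will use grasp-point z = eef_z + 0.047 and retry.

```bash
python3 -m handwheel '[[[0,0,0,0,0,0,7],[0,0,0,0,0,0,7],[0,0,0,0,0,0,7],[0,0,0,0,0,0,7],[0,0,0,0,0,2.5,7],[0,0,0,0,0,2.5,7],[0,0,0,0,0,2,7],[0,0,0,0,0,2,7],[0,0,0,0,0,1,7],[0,0,0,0,0,0,7]]]';python3 -c "
from tips import *
tips()"
```

```text
clock: 6.4
eef_pos: [0.4853, 0.3247, 0.0608]
tool_rot: [-179.7, -0.4, 1.3]
wrist_force: [-0.2, 0.3, 0.6]
finger_gap: 0.824
eef [0.4853 0.3247 0.0608] [-179.7    -0.43    1.3 ] 0.8240803916477312
wrist lo 1249 zmin pcts [0.046  0.0627 0.0648 0.0685] x 0.4482
wrist hi 1157 zmin pcts [0.0479 0.0629 0.0651 0.1009] x 0.5185
side lo 51 zmin pcts [0.0412 0.0422 0.0444 0.0495] x 0.4569
side hi 31 zmin pcts [0.0547 0.0603 0.0671 0.1006] x 0.5201
```

```bash
python3 -m handwheel '[[[0,0,0,0,0.1,1,7],[0,0,0,0,0,0,7],[0,0,0,0,0,0,4],[0,0,0,0,0,0,4],[0,0,0,0,0,0,4],[0,0,0,0,0,0,4],[0,0,0,0,0,0,4],[0,0,0,0,0,0,4]]]'
```

```text
clock: 7.3
eef_pos: [0.4886, 0.3259, 0.0556]
tool_rot: [-179.4, -0.9, 1.3]
wrist_force: [-0.7, 0.3, -1.2]
finger_gap: 0.567
```

```bash
python3 -m handwheel '[[[0,0,0,0,0,-1,4],[0,0,0,0,0,-2,4],[0,0,0,0,0,-3,4],[0,0,0,0,0,-3,4],[0,0,0,0,0,-3,4],[0,0,0,0,0,-2,4],[0,0,0,0,0,-1,4],[0,0,0,0,0,0,4]]]';python3 -c "
from h import *
c=cam('side'); cv2.imwrite('pics/s5.png',c['pixels'])"
```

```text
clock: 8.1
eef_pos: [0.4853, 0.3235, 0.214]
tool_rot: [-179.5, -0.8, 1.3]
wrist_force: [1.2, 0.3, -0.7]
finger_gap: 0.563
```

View pics/s5.png

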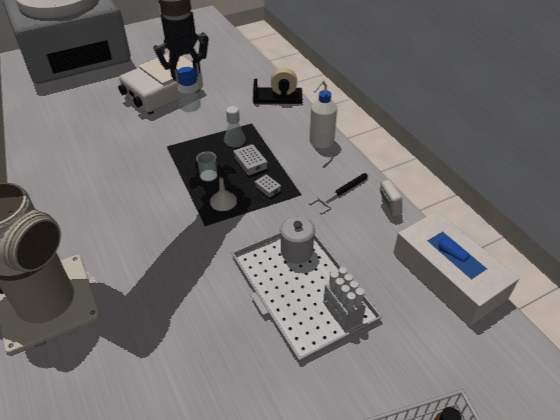

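The bottle is held upright at (188,90), above the mat. I carry it across.

```bash
python3 -m handwheel '[[[0,0,0,0.4,1,0,4],[0,0,0,0.4,2,0,4],[0,0,0,0.4,3,0,4],[0,0,0,0.4,3.5,0,4],[0,0,0,0.4,3.5,0,4],[0,0,0,0.4,3.5,0,4],[0,0,0,0.4,3.5,0,4],[0,0,0,0.4,3.5,0,4],[0,0,0,0.4,3.5,0,4],[0,0,0,0.4,3.5,0,4],[0,0,0,0.4,3.5,0,4],[0,0,0,0.4,3.5,0,4],[0,0,0,0.4,3.5,0,4],[0,0,0,0.4,3.5,0,4],[0,0,0,0.4,3,0,4],[0,0,0,0.4,2.5,0,4],[0,0,0,0.4,2,0,4],[0,0,0,0,1,0,4],[0,0,0,0,0,0,4],[0,0,0,0,0,0,4]]]'
```

```text
clock: 10.15
eef_pos: [0.5465, -0.239, 0.1758]
tool_rot: [-179.7, 2.7, 1.0]
wrist_force: [-0.1, 0.4, -0.9]
finger_gap: 0.56
```

```bash
python3 -m handwheel '[[[0,2.5,0,0.8,-1.0,0,4],[0,0,0,0,0,0,4],[0,0,0,0,0,0,4]]]'; python3 - <<'E'
from tips import *
tips()
c=cam('top');cv2.imwrite('pics/t6.png',cv2.resize(c['pixels'][150:300,290:460],None,fx=4,fy=4))
c=cam('side');cv2.imwrite('pics/s6.png',cv2.resize(c['pixels'][150:350,220:420],None,fx=3,fy=3))
W=cloud(c);hsv=cv2.cvtColor(c['pixels'],cv2.COLOR_BGR2HSV); m=cv2.inRange(hsv,(100,120,30),(130,255,255))>0
m&=(np.abs(W[...,0]-.55)<.06)&(np.abs(W[...,1]+.23)<.06); q=W[m]; print(len(q),q.min(0),q.max(0),q.mean(0))
E
```

```text
clock: 10.45
eef_pos: [0.5531, -0.2258, 0.1746]
tool_rot: [-179.6, 0.3, 1.2]
wrist_force: [-0.5, 0.3, -1.1]
finger_gap: 0.566
eef [ 0.5531 -0.2258  0.1746] [-179.58    0.32    1.16] 0.5661603296506642
wrist lo 1128 zmin pcts [0.1556 0.1777 0.184  0.1862] x 0.5257
wrist hi 953 zmin pcts [0.1793 0.1814 0.1838 0.1877] x 0.5778
side lo 160 zmin pcts [0.155  0.1568 0.1604 0.1646] x 0.5239
side hi 44 zmin pcts [0.1836 0.2098 0.2149 0.2159] x 0.5789
463 [ 0.5235127  -0.25656303  0.20387593] [ 0.57737371 -0.20874827  0.27491835] [ 0.55016568 -0.23949802  0.22568263]
```

View pics/s6.png

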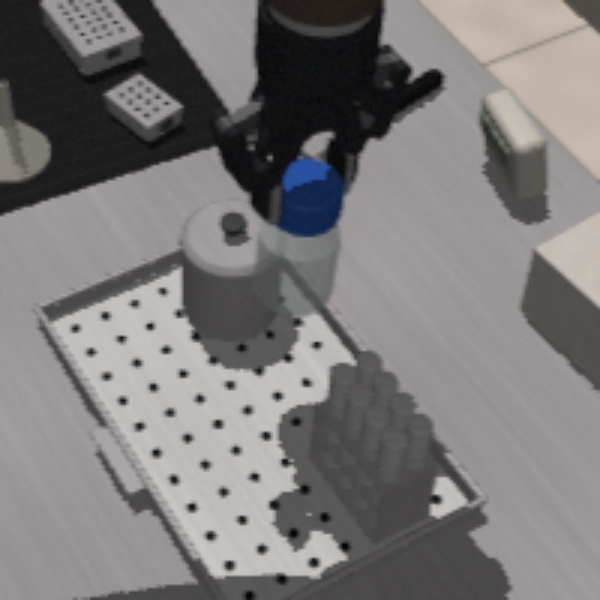

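View pics/t6.png

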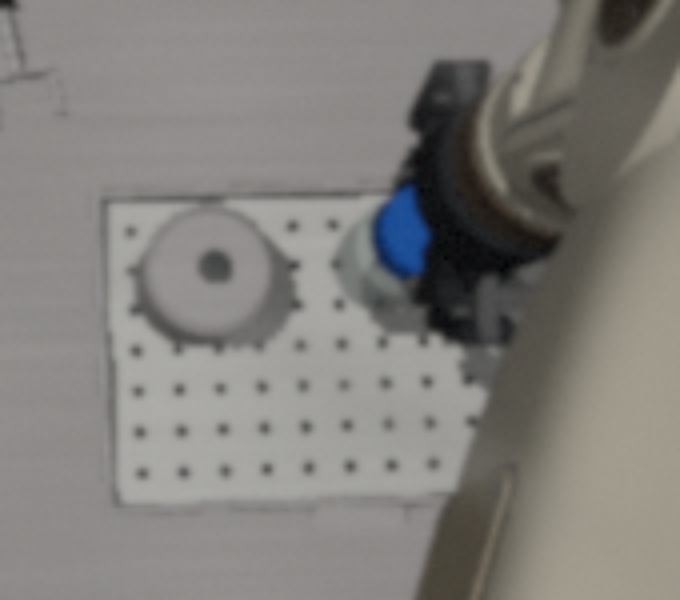

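The bottle hangs between the jar and the rack, clear of both. I lower it in two stages.

```bash
python3 -m handwheel '[[[0,0,0,0.3,0.1,2,4],[0,0,0,0,0,2,4],[0,0,0,0,0,2,4],[0,0,0,0,0,2,4],[0,0,0,0,0,1,4],[0,0,0,0,0,0,4],[0,0,0,0,0,0,4]]]'
```

```text
clock: 11.35
eef_pos: [0.5588, -0.2285, 0.0839]
tool_rot: [-179.7, 0.1, 1.1]
wrist_force: [0.3, 0.3, -0.7]
finger_gap: 0.56
```

```bash
python3 -m handwheel '[[[0,0,0,-0.2,0,1,4],[0,0,0,0,0,0.8,4],[0,0,0,0,0,0.4,4],[0,0,0,0,0,0,4],[0,0,0,0,0,0,4]]]'; python3 - <<'E'
from tips import *
c=cam('side');cv2.imwrite('pics/s7.png',cv2.resize(c['pixels'][150:350,220:420],None,fx=3,fy=3))
W=cloud(c);hsv=cv2.cvtColor(c['pixels'],cv2.COLOR_BGR2HSV); m=cv2.inRange(hsv,(100,120,30),(130,255,255))>0
m&=(np.abs(W[...,0]-.55)<.06)&(np.abs(W[...,1]+.23)<.06); q=W[m]; print(len(q),np.percentile(q,[2,50,98],axis=0).round(4))
c=cam('wrist');cv2.imwrite('pics/w7.png',c['pixels'])
E
```

```text
clock: 11.85
eef_pos: [0.5586, -0.2294, 0.063]
tool_rot: [-179.9, -0.2, 1.1]
wrist_force: [1.6, 0.1, -1.5]
finger_gap: 0.562
394 [[ 0.5337 -0.2582  0.0947]
 [ 0.5541 -0.2438  0.1163]
 [ 0.5788 -0.2184  0.149 ]]
```

View pics/s7.png

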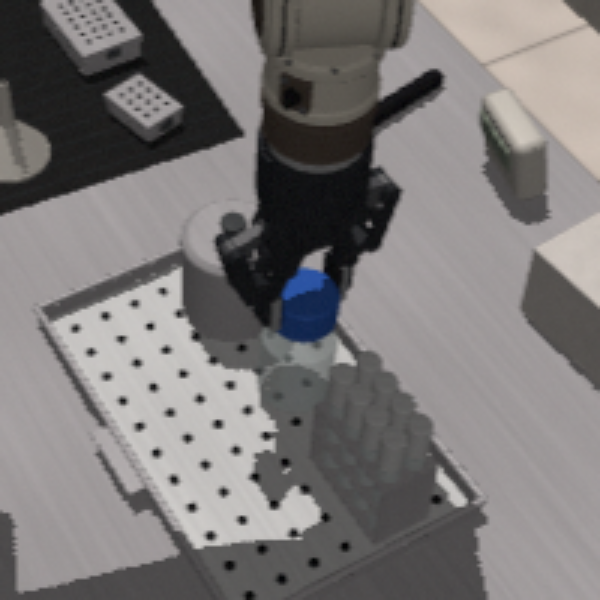

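View pics/w7.png

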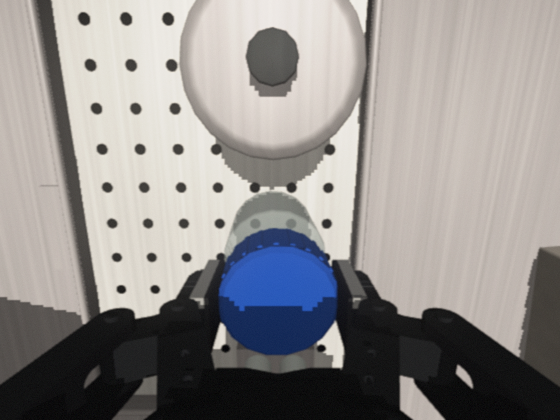

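Both views show the bottle gripped upright between the jar and the rack, a few mm above the floor. I lower the rest of the way.

```bash
python3 -m handwheel '[[[0,0,0,-0.2,0,0.5,4],[0,0,0,0,0,0.3,4],[0,0,0,0,0,0,4]]]'; python3 - <<'E'
from meas import *
c=cam('wrist');hsv=cv2.cvtColor(c['pixels'],cv2.COLOR_BGR2HSV); m=cv2.inRange(hsv,(100,120,30),(130,255,255))>0
W=cloud(c); s=m&(W[...,2]>.105); print(np.percentile(W[s],[2,50,98],axis=0).round(4)); print(circ(c,s,.110))
E
```

```text
clock: 12.25
eef_pos: [0.557, -0.2301, 0.0566]
tool_rot: [-180.0, -0.3, 1.1]
wrist_force: [-0.1, 0.1, -0.4]
finger_gap: 0.565
[[ 0.5335 -0.2528  0.1071]
 [ 0.5551 -0.2292  0.1115]
 [ 0.5773 -0.2086  0.113 ]]
(0.5548843145370483, -0.23106686770915985, 0.026089858263731003)
```

```bash
python3 -m handwheel '[[[0,0,0,0,0,0.2,4],[0,0,0,0,0,0,4],[0,0,0,0,0,0,6.5],[0,0,0,0,0,0,6.5],[0,0,0,0,0,0,6.5],[0,0,0,0,0,0,6.5],[0,0,0,0,0,-1,6.5],[0,0,0,0,0,-3,6.5],[0,0,0,0,0,-4,6.5],[0,0,0,0,0,-4,6.5],[0,0,0,0,0,-3,6.5],[0,0,0,0,0,0,6.5]]]'; python3 - <<'E'
from meas import *
c=cam('wrist');cv2.imwrite('pics/w8.png',c['pixels']);hsv=cv2.cvtColor(c['pixels'],cv2.COLOR_BGR2HSV); m=cv2.inRange(hsv,(100,120,30),(130,255,255))>0
W=cloud(c); s=m&(W[...,2]>.105)&(W[...,2]<.13); print(np.percentile(W[s],[2,50,98],axis=0).round(4)); print(circ(c,s,.110))
E
```

```text
clock: 13.5
eef_pos: [0.5557, -0.23, 0.2133]
tool_rot: [180.0, -0.3, 1.1]
wrist_force: [0.2, -0.1, 0.4]
finger_gap: 0.766
[[ 0.5303 -0.2554  0.1079]
 [ 0.5521 -0.2325  0.1107]
 [ 0.5738 -0.2111  0.1122]]
(0.5523443818092346, -0.23297825455665588, 0.025290966033935547)
```

View pics/w8.png

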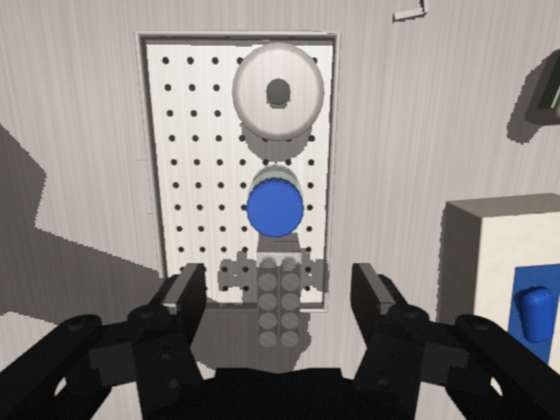

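The bottle stands upright at (275,207), casting to (0.552, −0.233), midway between the jar and the rack. The flask is next.

```bash
python3 -m handwheel '[[[0,0,0,0.3,-1,-0.2,6],[0,0,0,0.3,-2,-0.2,6],[0,0,0,0.3,-3,-0.2,6],[0,0,0,0.3,-3.5,-0.2,6],[0,0,0,0.3,-3.5,-0.2,6],[0,0,0,0.3,-3.5,-0.2,6],[0,0,0,0.3,-3.5,-0.2,6],[0,0,0,0.3,-3.5,-0.2,6],[0,0,0,0.3,-3.5,-0.2,6],[0,0,0,0.3,-3.5,-0.2,6],[0,0,0,0.3,-3.5,-0.2,6],[0,0,0,0.3,-3.5,-0.2,6],[0,0,0,0.3,-3.5,-0.2,6],[0,0,0,0.3,-3.5,-0.2,6],[0,0,0,0,-3,-0.2,6],[0,0,0,0,-2.5,-0.2,6],[0,0,0,0,-2,-0.2,6],[0,0,0,0,-1,0,6],[0,0,0,0,0,0,6],[0,0,0,0,0,0,6]]]'
```

```text
clock: 15.55
eef_pos: [0.5679, 0.333, 0.2148]
tool_rot: [179.7, 3.2, 1.4]
wrist_force: [-0.6, -0.8, 1.8]
finger_gap: 0.702
```

```bash
python3 -m handwheel '[[[0,3,0,2.8,1.6,0,6],[0,0,0,0,0,0,6],[0,0,0,0,0,0,6]]]'; python3 - <<'E'
from meas import *
from tips import tips
tips()
c=cam('wrist');cv2.imwrite('pics/w9.png',c['pixels'])
W=cloud(c); s=(W[...,2]>.108)&(W[...,2]<.125)&(abs(W[...,0]-.598)<.03)&(abs(W[...,1]-.317)<.03); print(s.sum(),np.percentile(W[s],[2,50,98],axis=0).round(4)); print(circ(c,s,.117))
E
```

```text
clock: 15.85
eef_pos: [0.5963, 0.3141, 0.2122]
tool_rot: [179.6, 0.3, 1.2]
wrist_force: [-1.0, -0.1, 0.8]
finger_gap: 0.7
eef [0.5963 0.3141 0.2122] [179.64   0.3    1.24] 0.6999561973781503
wrist lo 1114 zmin pcts [0.2491 0.2511 0.2526 0.2545] x 0.5647
wrist hi 1025 zmin pcts [0.2488 0.2508 0.2523 0.2541] x 0.6252
side lo 33 zmin pcts [0.2459 0.2471 0.2488 0.2515] x 0.5569
side hi 46 zmin pcts [0.248  0.2486 0.2492 0.2521] x 0.6271
1439 [[0.5832 0.3013 0.1122]
 [0.599  0.3179 0.1176]
 [0.6148 0.3337 0.1192]]
(0.5988318920135498, 0.31743836402893066, 0.01845584064722061)
```

View pics/w9.png

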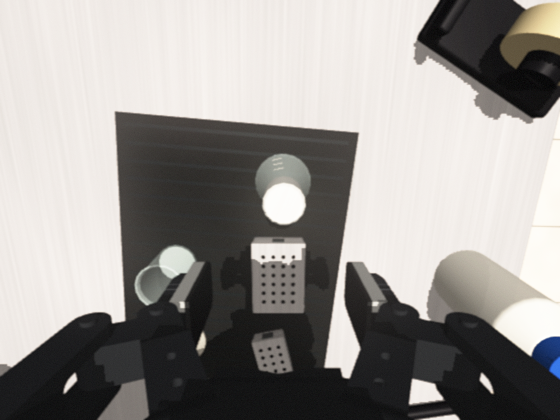

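The flask cap is at (285,203), casting to (0.599, 0.317). I descend.

```bash
python3 -m handwheel '[[[0,0,0,0.4,-0.2,2,6],[0,0,0,0,0,3,6],[0,0,0,0,0,3,6],[0,0,0,0,0,2,6],[0,0,0,0,0,1,6],[0,0,0,0,0,0,6],[0,0,0,0,0,0,6]]]';python3 -c "
from tips import tips
tips()"
```

```text
clock: 16.7
eef_pos: [0.6003, 0.3179, 0.1027]
tool_rot: [179.8, 0.0, 1.3]
wrist_force: [0.3, -0.5, 0.1]
finger_gap: 0.7
eef [0.6003 0.3179 0.1027] [1.7985e+02 2.0000e-02 1.3300e+00] 0.700398409005756
wrist lo 1379 zmin pcts [0.083  0.0978 0.115  0.1168] x 0.5687
wrist hi 1095 zmin pcts [0.085  0.1158 0.1395 0.1433] x 0.629
side lo 55 zmin pcts [0.0846 0.0855 0.0871 0.0906] x 0.5656
side hi 50 zmin pcts [0.0971 0.1011 0.1108 0.1401] x 0.6314
```

```bash
python3 -m handwheel '[[[0,0,0,0,0.1,2,6],[0,0,0,0,0,2,6],[0,0,0,0,0,0.9,6],[0,0,0,0,0,0,6],[0,0,0,0,0,0,6],[0,0,0,0,0,0,2.5],[0,0,0,0,0,0,2.5],[0,0,0,0,0,0,2.5],[0,0,0,0,0,0,2.5],[0,0,0,0,0,0,2.5],[0,0,0,0,0,0,2.5]]]'
```

```text
clock: 17.9
eef_pos: [0.6071, 0.3205, 0.0641]
tool_rot: [-179.7, -1.0, 1.3]
wrist_force: [0.6, -0.5, -1.5]
finger_gap: 0.398
```

```bash
python3 -m handwheel '[[[0,0,0,0,0,-1,2.5],[0,0,0,0,0,-2,2.5],[0,0,0,0,0,-3,2.5],[0,0,0,0,0,-3,2.5],[0,0,0,0,0,-3,2.5],[0,0,0,0,0,-2,2.5],[0,0,0,0,0,-1,2.5],[0,0,0,0,0,0,2.5]]]';python3 -c "
from h import *
c=cam('side'); cv2.imwrite('pics/s10.png',c['pixels'][30:250,100:400])
c=cam('wrist'); cv2.imwrite('pics/w10.png',c['pixels'])"
```

```text
clock: 18.7
eef_pos: [0.6037, 0.319, 0.2234]
tool_rot: [-179.7, -0.9, 1.3]
wrist_force: [0.1, 0.4, -0.8]
finger_gap: 0.395
```

View pics/s10.png

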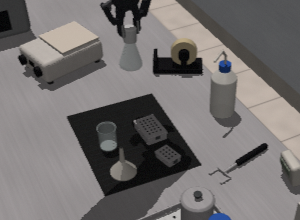

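View pics/w10.png

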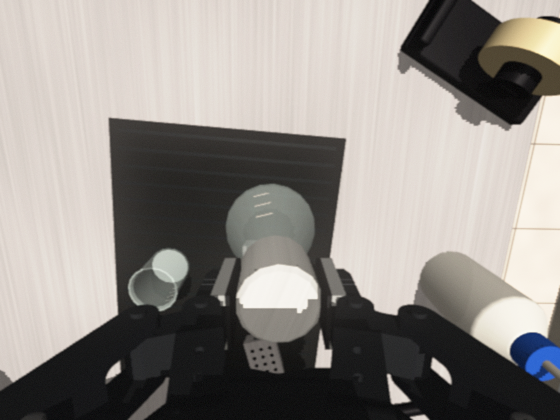

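The flask hangs upright from its cap at (285,285) in the wrist view. I carry it to the front of the jar.

```bash
python3 -m handwheel '[[[0,0,0,-0.4,1,-0.2,2.5],[0,0,0,-0.8,2,-0.2,2.5],[0,0,0,-1,3,-0.2,2.5],[0,0,0,-1.1,3.3,-0.2,2.5],[0,0,0,-1.1,3.3,-0.2,2.5],[0,0,0,-1.1,3.3,-0.2,2.5],[0,0,0,-1.1,3.3,-0.2,2.5],[0,0,0,-1.1,3.3,-0.2,2.5],[0,0,0,-1.1,3.3,-0.2,2.5],[0,0,0,-1.1,3.3,-0.2,2.5],[0,0,0,-1.1,3.3,-0.2,2.5],[0,0,0,-1.1,3.3,-0.2,2.5],[0,0,0,-1,3,-0.2,2.5],[0,0,0,-0.8,2.5,0,2.5],[0,0,0,-0.5,2,0,2.5],[0,0,0,0,1,0,2.5],[0,0,0,0,0,0,2.5],[0,0,0,0,0,0,2.5]]]'
```

```text
clock: 20.6
eef_pos: [0.4411, -0.1512, 0.2283]
tool_rot: [179.8, 1.5, 1.1]
wrist_force: [0.4, 0.1, -2.5]
finger_gap: 0.397
```

```bash
python3 -m handwheel '[[[0.2,1.5,0,1.6,-1.6,0,2.5],[0,0,0,0,0,0,2.5],[0,0,0,0,0,2,2.5],[0,0,0,0,0,3,2.5],[0,0,0,0,0,3,2.5],[0,0,0,0,0,2,2.5],[0,0,0,0,0,1,2.5],[0,0,0,0,0,0,2.5],[0,0,0,0,0,0,2.5]]]'; python3 - <<'E'
from tips import *
from meas import *
tips()
c=cam('side');cv2.imwrite('pics/s11.png',cv2.resize(c['pixels'][150:350,200:400],None,fx=3,fy=3))
c=cam('wrist');cv2.imwrite('pics/w11.png',c['pixels'])
E
```

```text
clock: 21.5
eef_pos: [0.4579, -0.128, 0.1147]
tool_rot: [-180.0, 0.0, 1.9]
wrist_force: [0.2, -0.2, -1.5]
finger_gap: 0.403
eef [ 0.4579 -0.128   0.1147] [-1.7999e+02  5.0000e-02  1.8700e+00] 0.40299827999259413
wrist lo 1935 zmin pcts [0.0948 0.0966 0.0994 0.1038] x 0.4382
wrist hi 953 zmin pcts [0.0948 0.0974 0.1504 0.1539] x 0.476
side lo 116 zmin pcts [0.0955 0.0968 0.0978 0.1021] x 0.4354
side hi 55 zmin pcts [0.1006 0.1481 0.1511 0.1534] x 0.4774
```

View pics/s11.png

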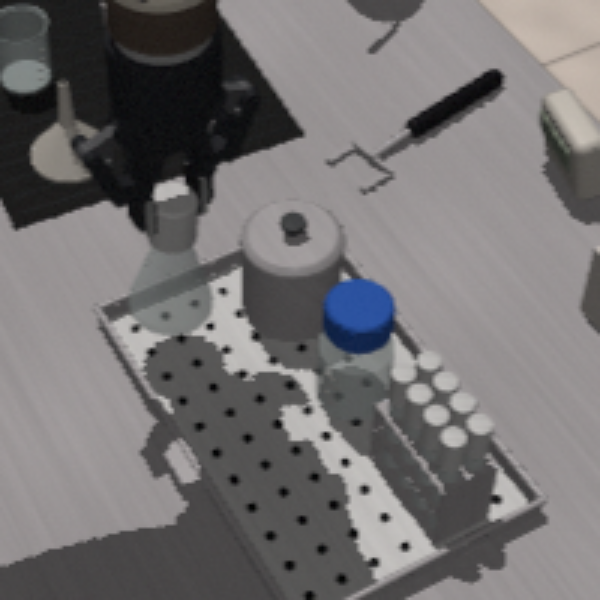

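View pics/w11.png

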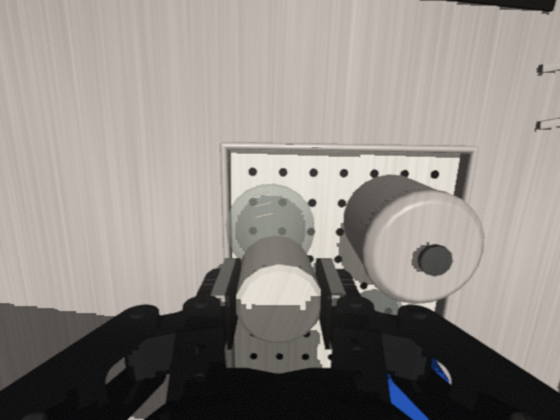

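The flask is upright in front of the jar, cap at (280,295), base above the floor at (272,220). I check its position.

```bash
python3 - <<'E'
from meas import *
c=cam('wrist'); W=cloud(c)
s=(W[...,2]>.158)&(W[...,2]<.18)&(abs(W[...,0]-.457)<.021)&(abs(W[...,1]+.13)<.03); q=W[s];print(s.sum(),np.percentile(q,[1,50,99],axis=0).round(4))
s=(W[...,2]>.07)&(W[...,2]<.1)&(abs(W[...,0]-.552)<.06)&(W[...,1]>-.19)&(W[...,0]>.5); print(circ(c,s,.092))
o=arm.get_obs()['eef_pos'];print(o)
E
```

```text
7056 [[ 0.4371 -0.1464  0.1588]
 [ 0.4569 -0.1264  0.1706]
 [ 0.477  -0.1138  0.179 ]]
(0.5481084585189819, -0.13237634301185608, 0.04080721363425255)
[ 0.45846178 -0.12848353  0.11521103]
```

```bash
python3 -m handwheel '[[[0,0,0.5,0,0.4,1.2,2.5],[0,0,0,0,0,1.2,2.5],[0,0,0,0,0,1,2.5],[0,0,0,0,0,0.5,2.5],[0,0,0,0,0,0,2.5],[0,0,0,0,0,0,2.5]]]'
```

```text
clock: 22.35
eef_pos: [0.4597, -0.1342, 0.0743]
tool_rot: [179.9, -0.2, 1.2]
wrist_force: [0.3, -0.4, -1.6]
finger_gap: 0.397
```

```bash
python3 -m handwheel '[[[0,0,0,-0.2,0,0.5,2.5],[0,0,0,0,0,0.4,2.5],[0,0,0,0,0,0,2.5],[0,0,0,0,0,0,2.5]]]'; python3 - <<'E'
from meas import *
c=cam('wrist'); W=cloud(c); cv2.imwrite('pics/w12.png',c['pixels'])
s=(W[...,2]>.105)&(W[...,2]<.125)&(abs(W[...,0]-.457)<.017)&(abs(W[...,1]+.13)<.025); q=W[s];print(s.sum(),np.percentile(q,[1,50,90,99],axis=0).round(4))
E
```

```text
clock: 22.75
eef_pos: [0.4582, -0.1345, 0.0654]
tool_rot: [179.9, -0.3, 1.2]
wrist_force: [-0.8, -0.1, -1.0]
finger_gap: 0.4
6378 [[ 0.4406 -0.1523  0.106 ]
 [ 0.4569 -0.1328  0.1206]
 [ 0.4697 -0.1214  0.1217]
 [ 0.4735 -0.1196  0.1227]]
```

```bash
python3 -m handwheel '[[[0,0,0,0,0,0.3,2.5],[0,0,0,0,0,0,2.5],[0,0,0,0,0,0,5.4],[0,0,0,0,0,0,5.4],[0,0,0,0,0,0,5.4],[0,0,0,0,0,0,5.4],[0,0,0,0,0,-1,5.4],[0,0,0,0,0,-3,5.4],[0,0,0,0,0,-4,5.4],[0,0,0,0,0,-4,5.4],[0,0,0,0,0,-3,5.4],[0,0,0,0,0,0,5.4]]]'; python3 - <<'E'
from meas import *
c=cam('wrist'); W=cloud(c); cv2.imwrite('pics/w13.png',c['pixels'])
s=(W[...,2]>.11)&(W[...,2]<.125)&(abs(W[...,0]-.457)<.03)&(abs(W[...,1]+.135)<.03); q=W[s];print(s.sum(),np.percentile(q,[1,50,99],axis=0).round(4),circ(c,s,.118))
E
```

```text
clock: 24.0
eef_pos: [0.4574, -0.1343, 0.2228]
tool_rot: [179.7, -0.4, 1.2]
wrist_force: [1.3, 0.7, 0.2]
finger_gap: 0.634
1324 [[ 0.4355 -0.1558  0.1117]
 [ 0.4519 -0.1382  0.1187]
 [ 0.4684 -0.1223  0.1204]] (0.45200052857398987, -0.13869202136993408, 0.01844116672873497)
```

View pics/w13.png

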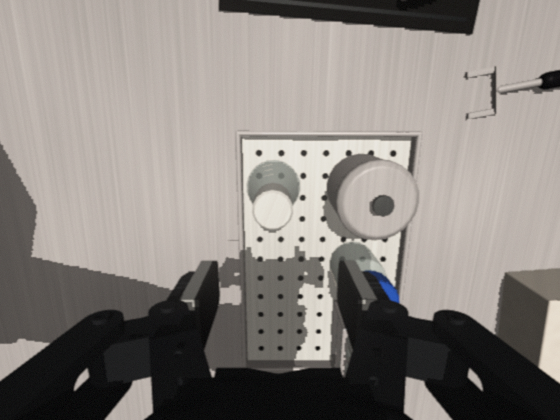

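The flask stands at (272,210), about 96 mm in front of the jar. Next is the large box.

```bash
python3 -m handwheel '[[[0,0,0,0.5,-1,-0.1,7.8],[0,0,0,1,-2,-0.1,7.8],[0,0,0,1.4,-3.2,-0.1,7.8],[0,0,0,1.4,-3.2,-0.1,7.8],[0,0,0,1.4,-3.2,-0.1,7.8],[0,0,0,1.4,-3.2,-0.1,7.8],[0,0,0,1.4,-3.2,-0.1,7.8],[0,0,0,1.4,-3.2,-0.1,7.8],[0,0,0,1.4,-3.2,-0.1,7.8],[0,0,0,1.2,-3,-0.1,7.8],[0,0,0,1,-2.5,-0.1,7.8],[0,0,0,0.5,-2,-0.1,7.8],[0,0,0,0,-1,0,7.8],[0,0,0,0,0,0,7.8],[0,0,0,0,0,0,7.8]]]'
```

```text
clock: 25.55
eef_pos: [0.582, 0.23, 0.207]
tool_rot: [179.5, 2.1, 1.3]
wrist_force: [0.0, -1.0, 0.3]
finger_gap: 0.916
```

```bash
python3 -m handwheel '[[[0.4,2,0,1.6,2.4,0,7.8],[0,0,0,0,0,0,7.8],[0,0,0,0,0,0,7.8],[0,0,0,0,0,2,7.8],[0,0,0,0,0,3,7.8],[0,0,0,0,0,3,7.8],[0,0,0,0,0,2,7.8],[0,0,0,0,0,1,7.8],[0,0,0,0,0,0,7.8],[0,0,0,0,0,0,7.8]]]';python3 - <<'E'
from meas import *
from tips import tips
tips()
c=cam('wrist');cv2.imwrite('pics/w14.png',c['pixels'])
W=cloud(c); s=(W[...,2]>.024)&(W[...,2]<.04)&(abs(W[...,0]-.597)<.06)&(abs(W[...,1]-.2055)<.07); print(s.sum(),np.percentile(W[s],[2,50,98],axis=0).round(4)); print(rect(c,s,.031))
E
```

```text
clock: 26.55
eef_pos: [0.5975, 0.1999, 0.0969]
tool_rot: [180.0, -0.1, 0.8]
wrist_force: [0.6, -0.6, 0.1]
finger_gap: 0.913
eef [0.5975 0.1999 0.0969] [ 1.7996e+02 -6.0000e-02  7.9000e-01] 0.9134294132646861
wrist lo 1003 zmin pcts [0.1389 0.1401 0.1413 0.1428] x 0.5568
wrist hi 989 zmin pcts [0.139  0.1404 0.1412 0.143 ] x 0.6351
side lo 22 zmin pcts [0.1388 0.1391 0.1396 0.142 ] x 0.5488
side hi 37 zmin pcts [0.139  0.1392 0.1398 0.1419] x 0.637
9687 [[0.5668 0.1626 0.0301]
 [0.5963 0.2088 0.0318]
 [0.6258 0.2489 0.0332]]
(0.5963320732116699, 0.20570611953735352, 0.09090084582567215, 0.06168696656823158, 1.2364236116409302)
```

View pics/w14.png

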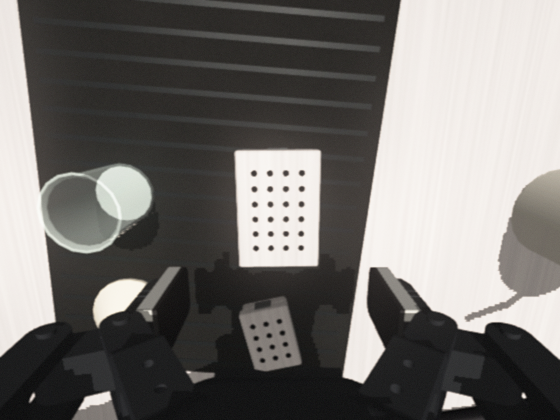

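The large box is at (278,208), casting to (0.5963, 0.2057), yaw 1.2°, and centred between the fingers in x. I descend and close.

```bash
python3 -m handwheel '[[[0,0,-0.4,0,-0.5,2,7.8],[0,0,0,0,0,3,7.8],[0,0,0,0,0,3,7.8],[0,0,0,0,0,2,7.8],[0,0,0,0,0,1,7.8],[0,0,0,0,0,0,7.8],[0,0,0,0,0,0,7.8]]]'; python3 -c "
from tips import tips
tips()"
```

```text
clock: 27.4
eef_pos: [0.6074, 0.2088, -0.0054]
tool_rot: [-179.7, -1.2, 1.2]
wrist_force: [-0.8, 0.4, -0.1]
finger_gap: 0.914
eef [ 0.6074  0.2088 -0.0054] [-179.66   -1.24    1.23] 0.914191578867586
wrist lo 4659 zmin pcts [0.0019 0.0032 0.0036 0.0041] x 0.571
wrist hi 3873 zmin pcts [0.0019 0.0028 0.003  0.0033] x 0.644
side lo 125 zmin pcts [-0.0029 -0.0007  0.0004  0.0014] x 0.5668
side hi 85 zmin pcts [-0.0025 -0.0018  0.0004  0.001 ] x 0.6487
```

```bash
python3 -m handwheel '[[[-0.3,-1.2,0,-0.9,0.3,0.4,7.8],[0,0,0,0,0,0,7.8]]]'; python3 -m handwheel '[[[0,0,0,0,0,0,7.8],[0,0,0,0,0,0,7.8]]]'
```

```text
clock: 27.7
eef_pos: [0.5996, 0.2059, -0.0072]
tool_rot: [-179.9, -0.2, 1.2]
wrist_force: [-0.3, 0.3, 0.1]
finger_gap: 0.917
clock: 27.9
eef_pos: [0.6002, 0.206, -0.0062]
tool_rot: [-179.9, -0.3, 1.2]
wrist_force: [-0.0, 0.1, 0.4]
finger_gap: 0.918
```

```bash
python3 -m handwheel '[[[0,0,0,-0.3,0,0.6,7.8],[0,0,0,-0.1,0,0.6,7.8],[0,0,0,-0.1,0,0.6,7.8],[0,0,0,0,0,0,7.8]]]'
```

```text
clock: 28.3
eef_pos: [0.5947, 0.2059, -0.0258]
tool_rot: [-179.9, -0.3, 1.2]
wrist_force: [0.3, -0.3, -0.1]
finger_gap: 0.913
```

```bash
python3 -m handwheel '[[[0,0,0,0.3,0,0,7.8],[0,0,0,0,0,0,5],[0,0,0,0,0,0,5],[0,0,0,0,0,0,5],[0,0,0,0,0,0,5],[0,0,0,0,0,0,5]]]'
```

```text
clock: 28.9
eef_pos: [0.5982, 0.2061, -0.0259]
tool_rot: [-179.9, -0.3, 1.2]
wrist_force: [0.5, 0.5, 0.7]
finger_gap: 0.712
```

The large box is gripped (opening 60.5 mm). I lift and carry it.

```bash
python3 -m handwheel '[[[0,0,0,0,0,-1,5],[0,0,0,0,0,-2,5],[0,0,0,0,0,-3,5],[0,0,0,0,0,-4,5],[0,0,0,0,0,-4,5],[0,0,0,0,0,-3,5],[0,0,0,0,0,-2,5],[0,0,0,0,0,0,5]]]'
```

```text
clock: 29.7
eef_pos: [0.5939, 0.2045, 0.1712]
tool_rot: [180.0, 0.2, 1.2]
wrist_force: [0.7, -0.1, -2.5]
finger_gap: 0.71
```

```bash
python3 -m handwheel '[[[0,0,0,-0.4,1,-0.2,5],[0,0,0,-0.7,2,-0.2,5],[0,0,0,-0.7,3,-0.2,5],[0,0,0,-0.7,3.5,-0.2,5],[0,0,0,-0.7,3.5,-0.2,5],[0,0,0,-0.7,3.5,-0.2,5],[0,0,0,-0.7,3.5,-0.2,5],[0,0,0,-0.7,3.5,-0.2,5],[0,0,0,-0.7,3.5,-0.2,5],[0,0,0,-0.7,3.5,-0.2,5],[0,0,0,-0.7,3.5,-0.2,5],[0,0,0,-0.7,3.5,-0.2,5],[0,0,0,-0.7,3.5,-0.2,5],[0,0,0,-0.7,3.5,-0.2,5],[0,0,0,-0.7,3,-0.2,5],[0,0,0,-0.6,2,0,5],[0,0,0,-0.5,1.5,0,5],[0,0,0,0,0.5,0,5],[0,0,0,0,0,0,5],[0,0,0,0,0,0,5]]]'
```

```text
clock: 31.7
eef_pos: [0.4557, -0.3354, 0.1698]
tool_rot: [-179.2, 3.9, 1.0]
wrist_force: [0.5, -0.3, -3.5]
finger_gap: 0.712
```

```bash
python3 -m handwheel '[[[-0.7,3.7,0,2,-0.7,0,5],[0,0,0,0,0,0,5],[0,0,0,0,0,2,5],[0,0,0,0,0,3,5],[0,0,0,0,0,2,5],[0,0,0,0,0,1,5],[0,0,0,0,0,0,5],[0,0,0,0,0,0,5]]]'; python3 - <<'E'
from meas import *
o=arm.get_obs();print(o['eef_pos'])
c=cam('wrist');W=cloud(c);cv2.imwrite('pics/w15.png',c['pixels'])
zt=o['eef_pos'][2]+.0259+.031; print('ztop',zt)
s=(abs(W[...,2]-zt)<.01)&(W[...,0]<.515)&(W[...,0]>.44)&(W[...,1]<-.26); print(s.sum(),np.percentile(W[s],[1,50,99],axis=0).round(4)); print(rect(c,s,zt))
c=cam('top');W=cloud(c);cv2.imwrite('pics/t15.png',cv2.resize(c['pixels'][170:290,300:450],None,fx=4,fy=4))
c=cam('side');W=cloud(c);cv2.imwrite('pics/s15.png',cv2.resize(c['pixels'][180:380,200:400],None,fx=3,fy=3))
E
```

```text
clock: 32.5
eef_pos: [0.4753, -0.3222, 0.0871]
tool_rot: [-179.9, 0.5, 1.6]
wrist_force: [-0.7, -0.6, -2.2]
finger_gap: 0.714
[ 0.47530009 -0.32215835  0.08714492]
ztop 0.14404492229815477
29849 [[ 0.4434 -0.3524  0.1387]
 [ 0.4743 -0.311   0.145 ]
 [ 0.5074 -0.2778  0.1516]]
(0.47767549753189087, -0.31649136543273926, 0.08288931846618652, 0.08118238300085068, 1.9892011880874634)
```

View pics/w15.png

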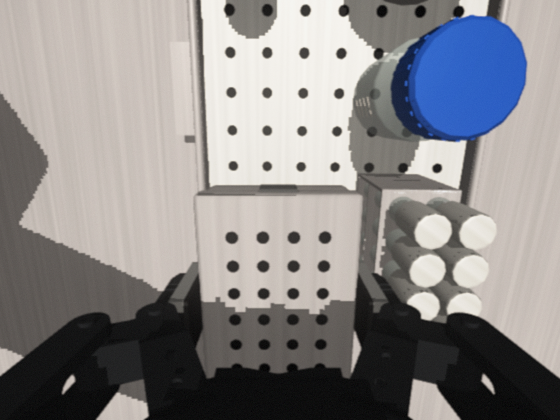

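View pics/s15.png

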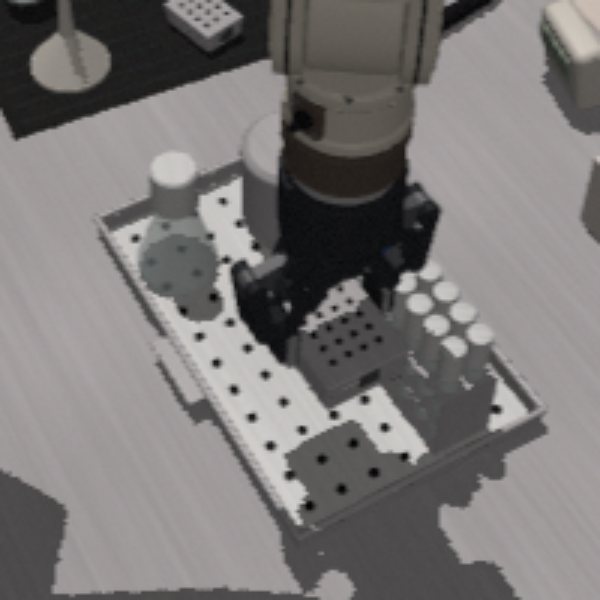

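The wrist view shows the box level at (278,280), with the rack to its right at (410,240). I measure the rack's left end and the tray rim to align it.

```bash
python3 - <<'E'
from meas import *
for n in('wrist','side'):
    c=cam(n);W=cloud(c)
    s=(W[...,0]>.527)&(W[...,0]<.59)&(W[...,1]<-.265)&(W[...,1]>-.40)&(W[...,2]>.025)&(W[...,2]<.13)
    q=W[s]; print(n,s.sum(),'rack',np.percentile(q,[.5,2,50,98,99.5],axis=0).round(4).tolist())
    r=(abs(W[...,2]-.021)<.006)
    a=r&(abs(W[...,0]-.417)<.025)&(W[...,1]<-.15)&(W[...,1]>-.37)
    print('front rim', a.sum(), np.percentile(W[a][:,0],[2,50,98]).round(4) if a.sum() else 0)
    a=r&(abs(W[...,1]+.385)<.02)&(abs(W[...,0]-.49)<.06)
    print('right rim', a.sum(), np.percentile(W[a][:,1],[2,50,98]).round(4) if a.sum() else 0)
E
```

```text
wrist 14161 rack [[0.5335, -0.3539, 0.0302], [0.5342, -0.3464, 0.0387], [0.5486, -0.3135, 0.105], [0.5745, -0.2888, 0.1138], [0.5775, -0.2885, 0.1142]]
front rim 3624 [0.399  0.4118 0.4181]
right rim 0 0
side 1333 rack [[0.5353, -0.3752, 0.0262], [0.5364, -0.3746, 0.0309], [0.549, -0.3497, 0.0937], [0.5783, -0.3017, 0.114], [0.5809, -0.2979, 0.1148]]
front rim 431 [0.4001 0.4147 0.4376]
right rim 180 [-0.3923 -0.3892 -0.3727]
```

```bash
python3 -m handwheel '[[[0,0.3,0.4,0,0.9,1,5],[0,0,0,0,0,1,5],[0,0,0,0,0,1,5],[0,0,0,0,0,0.5,5],[0,0,0,0,0,0,5],[0,0,0,0,0,0,5]]]'
```

```text
clock: 33.35
eef_pos: [0.4755, -0.3332, 0.0497]
tool_rot: [-180.0, 0.1, 1.0]
wrist_force: [-0.3, -0.1, -2.0]
finger_gap: 0.717
```

```bash
python3 -m handwheel '[[[0,0,0,0,0,1,5],[0,0,0,0,0,1,5],[0,0,0,0,0,1,5],[0,0,0,0,0,1,5],[0,0,0,0,0,0,5],[0,0,0,0,0,0,5]]]'
```

```text
clock: 33.95
eef_pos: [0.4748, -0.3329, 0.0059]
tool_rot: [-180.0, 0.1, 1.0]
wrist_force: [-1.1, -0.3, -1.7]
finger_gap: 0.709
```

```bash
python3 -m handwheel '[[[0,0,0,0.1,0,1,5],[0,0,0,0,0,1,5],[0,0,0,0,0,0.6,5],[0,0,0,0,0,0,5],[0,0,0,0,0,0,5]]]'; python3 - <<'E'
from meas import *
o=arm.get_obs();print(o['eef_pos'],o['wrist_force'])
c=cam('wrist');W=cloud(c);cv2.imwrite('pics/w16.png',c['pixels'])
s=(W[...,2]>.026)&(W[...,2]<.05)&(W[...,0]<.507)&(W[...,0]>.442)&(W[...,1]<-.26); print(s.sum(),np.percentile(W[s],[1,50,99],axis=0).round(4))
E
```

```text
clock: 34.45
eef_pos: [0.4759, -0.3335, -0.0216]
tool_rot: [180.0, 0.1, 1.0]
wrist_force: [-1.3, 0.4, -1.2]
finger_gap: 0.71
[ 0.47590769 -0.33351276 -0.02164992] [-1.29694968  0.41342428 -1.19361143]
29890 [[ 0.4439 -0.3636  0.0308]
 [ 0.4743 -0.3227  0.0362]
 [ 0.505  -0.2892  0.047 ]]
```

View pics/w16.png

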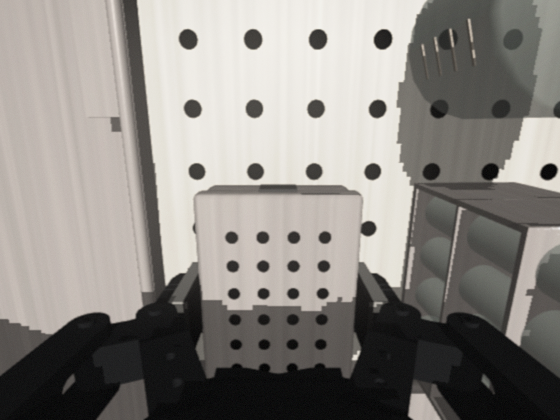

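The box lines up with the rack: left ends at −0.2892 and −0.2885. It is a few mm above the floor, with both fingers clear of the rim and the rack. I lower and release.

```bash
python3 -m handwheel '[[[0,0,0,0,0,0.4,5],[0,0,0,0,0,0,5],[0,0,0,0,0,0,5]]]'; python3 -m handwheel '[[[0,0,0,0,0,0,7],[0,0,0,0,0,0,7],[0,0,0,0,0,0,7],[0,0,0,0,0,0,7],[0,0,0,0,0,-1,7],[0,0,0,0,0,-2,7],[0,0,0,0,0,-3,7],[0,0,0,0,0,-4,7],[0,0,0,0,0,-4,7],[0,0,0,0,0,-4,7],[0,0,0,0,0,-4,7],[0,0,0,0,0,-1,7],[0,0,0,0,0,0,7]]]'; python3 - <<'E'
from meas import *
c=cam('wrist');W=cloud(c);cv2.imwrite('pics/w17.png',c['pixels'])
s=(W[...,2]>.027)&(W[...,2]<.04)&(W[...,0]<.515)&(W[...,0]>.43)&(W[...,1]<-.26); print(s.sum(),np.percentile(W[s],[1,50,99],axis=0).round(4),rect(c,s,.032))
E
```

```text
clock: 34.8
eef_pos: [0.4767, -0.3339, -0.0247]
tool_rot: [179.9, 0.0, 1.0]
wrist_force: [-1.4, -0.4, -2.0]
finger_gap: 0.717
clock: 36.1
eef_pos: [0.4793, -0.334, 0.2213]
tool_rot: [179.6, -0.6, 1.1]
wrist_force: [-0.6, 0.7, -1.2]
finger_gap: 0.82
4523 [[ 0.4447 -0.3786  0.0302]
 [ 0.4747 -0.3322  0.0328]
 [ 0.5052 -0.2903  0.0346]] (0.47497716546058655, -0.3343440592288971, 0.09056241810321808, 0.06177232041954994, 1.064632534980774)
```

View pics/w17.png

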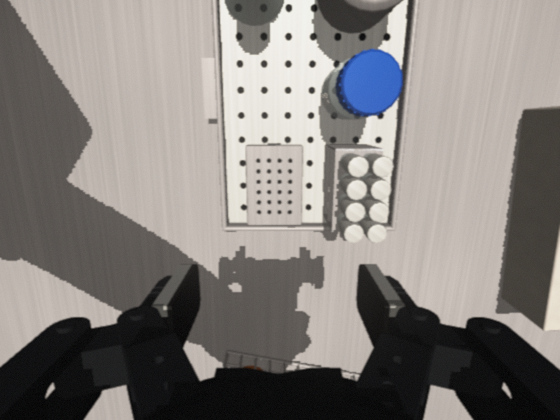

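The large box sits at (274,185), casting to (0.475, −0.334), yaw 1.06°, flat (top at z 0.033). The small box is next.

```bash
python3 -m handwheel '[[[0,0,0,0.4,-1,-0.1,6],[0,0,0,0.7,-2,-0.1,6],[0,0,0,0.9,-3,-0.1,6],[0,0,0,0.9,-3.3,-0.1,6],[0,0,0,0.9,-3.3,-0.1,6],[0,0,0,0.9,-3.3,-0.1,6],[0,0,0,0.9,-3.3,-0.1,6],[0,0,0,0.9,-3.3,-0.1,6],[0,0,0,0.9,-3.3,-0.1,6],[0,0,0,0.9,-3.3,-0.1,6],[0,0,0,0.9,-3.3,-0.1,6],[0,0,0,0.9,-3,-0.1,6],[0,0,0,0.9,-2.5,-0.1,6],[0,0,0,0.5,-2,0,6],[0,0,0,0,-1,0,6],[0,0,0,0,0,0,6],[0,0,-6,0,0,0,6],[0,0,-6,0,0,0,6],[0,0,0,0,0,0,6]]]'
```

```text
clock: 38.05
eef_pos: [0.5694, 0.105, 0.1951]
tool_rot: [-179.0, 3.2, 13.6]
wrist_force: [0.3, 0.1, -0.2]
finger_gap: 0.702
```

```bash
python3 -m handwheel '[[[-0.3,3.2,0,1.9,1.8,0,6],[0,0,0,0,0,0,6],[0,0,0,0,0,2,6],[0,0,0,0,0,3,6],[0,0,0,0,0,3,6],[0,0,0,0,0,1,6],[0,0,0,0,0,0,6],[0,0,0,0,0,0,6]]]';python3 - <<'E'
from meas import *
o=arm.get_obs();print(o['eef_pos'],o['tool_rot'])
c=cam('wrist');cv2.imwrite('pics/w18.png',c['pixels'])
W=cloud(c); s=(W[...,2]>.018)&(W[...,2]<.04)&(abs(W[...,0]-.592)<.05)&(abs(W[...,1]-.09)<.05); print(s.sum(),rect(c,s,.025))
p=(W[...,2]>o['eef_pos'][2]+.02)&(W[...,2]<o['eef_pos'][2]+.06)&(abs(W[...,1]-o['eef_pos'][1])<.02)
for sg in(-1,1):
    q=W[p&(sg*(W[...,0]-o['eef_pos'][0])>0)]; print(len(q),np.median(q,0).round(4))
E
```

```text
clock: 38.85
eef_pos: [0.5885, 0.0886, 0.1022]
tool_rot: [-179.2, 0.2, 12.4]
wrist_force: [-0.2, 0.6, -0.2]
finger_gap: 0.7
[0.58853898 0.08862787 0.10219284] [-179.24824499    0.24180128   12.41907487]
4011 (0.5911809206008911, 0.08949674665927887, 0.06219818443059921, 0.041441891342401505, 13.86987590789795)
1102 [0.5561 0.086  0.1535]
1124 [0.6173 0.1029 0.1534]
```

View pics/w18.png

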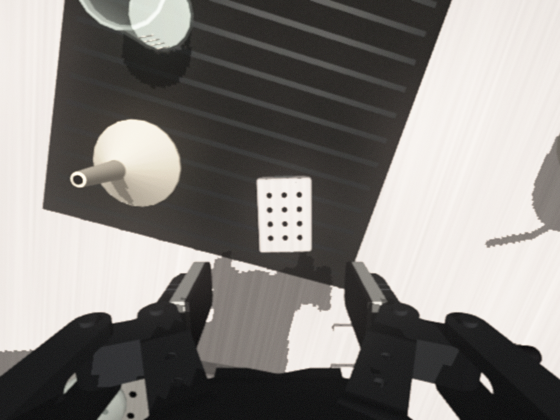

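The small box is at (285,214), casting to (0.591, 0.090), yaw about 13.7°. The fingers straddle it. I descend in steps.

```bash
python3 -m handwheel '[[[-0.7,0,-1.2,0.4,-0.1,2,6],[0,0,0,0,0,2.5,6],[0,0,0,0,0,2.5,6],[0,0,0,0,0,1.5,6],[0,0,0,0,0,0.5,6],[0,0,0,0,0,0,6],[0,0,0,0,0,0,6]]]'
```

```text
clock: 39.6
eef_pos: [0.6031, 0.0927, 0.0228]
tool_rot: [179.9, -1.1, 13.6]
wrist_force: [-0.1, -0.6, 0.0]
finger_gap: 0.702
```

```bash
python3 -m handwheel '[[[0,-1,0,-1,0,0.5,6],[0,0,0,0,0,0.8,6],[0,0,0,0,0,0.8,6],[0,0,0,0,0,0,6]]]'
```

```text
clock: 40.0
eef_pos: [0.5951, 0.0905, 0.0035]
tool_rot: [179.9, -0.3, 13.6]
wrist_force: [0.1, -0.3, -0.3]
finger_gap: 0.702
```

```bash
python3 -m handwheel '[[[0,-0.3,0,-0.3,0,0.8,6],[0,0,0,-0.1,0,0.8,6],[0,0,0,-0.1,0,0.6,6],[0,0,0,0,0,0,6],[0,0,0,0,0,0,6]]]'; python3 -c "
from tips import *
tips()
c=cam('wrist'); cv2.imwrite('pics/w19.png',c['pixels'])"
```

```text
clock: 40.5
eef_pos: [0.5892, 0.089, -0.0215]
tool_rot: [179.9, 0.1, 13.5]
wrist_force: [0.5, -0.5, -0.4]
finger_gap: 0.705
eef [ 0.5892  0.089  -0.0215] [1.7991e+02 8.0000e-02 1.3550e+01] 0.7048076162222335
wrist lo 4868 zmin pcts [0.0019 0.0028 0.003  0.0032] x 0.5522
wrist hi 2267 zmin pcts [0.0017 0.003  0.0033 0.0035] x 0.6164
side lo 100 zmin pcts [-0.002  -0.0008 -0.0002  0.0003] x 0.5468
side hi 112 zmin pcts [-0.0028  0.0005  0.0008  0.0019] x 0.6248
```

View pics/w19.png

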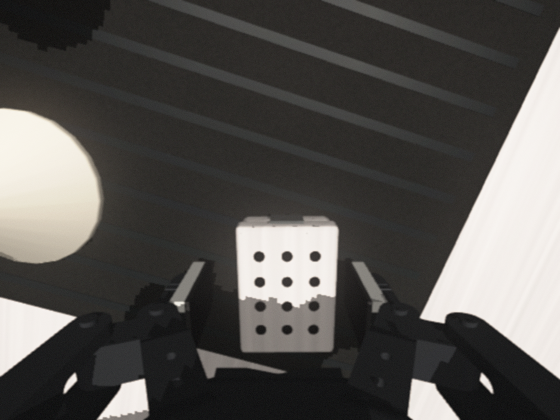

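The box at (287,287) is between the pads, slightly right of centre. I nudge and close.

```bash
python3 -m handwheel '[[[0,0,0,0.3,-0.1,0,6],[0,0,0,0,0,0,3],[0,0,0,0,0,0,3],[0,0,0,0,0,0,3],[0,0,0,0,0,0,3],[0,0,0,0,0,0,3]]]'; python3 -c "
from meas import *
c=cam('wrist');W=cloud(c); s=(W[...,2]>.018)&(W[...,2]<.035)&(abs(W[...,0]-.592)<.05)&(abs(W[...,1]-.09)<.035);print(np.percentile(W[s],[1,50,99],axis=0).round(4),rect(c,s,.025))"
```

```text
clock: 41.25
eef_pos: [0.5938, 0.0912, -0.0195]
tool_rot: [179.9, -0.1, 13.6]
wrist_force: [0.1, 0.4, -0.1]
finger_gap: 0.47
[[0.5615 0.0595 0.0199]
 [0.5917 0.0942 0.0261]
 [0.6196 0.1209 0.0338]] (0.5923144221305847, 0.0906611979007721, 0.07255828380584717, 0.062870092689991, -76.55434989929199)
```

```bash
python3 -m handwheel '[[[0,0,0,0,0,-1,3],[0,0,0,0,0,-2,3],[0,0,0,0,0,-3,3],[0,0,0,0,0,-4,3],[0,0,0,0,0,-4,3],[0,0,0,0,0,-3,3],[0,0,0,0,0,-2,3],[0,0,0,0,0,0,3],[0,0,4,0,0,0,3],[0,0,4,0,0,0,3],[0,0,4,0,0,0,3],[0,0,0,0,0,0,3]]]'
```

```text
clock: 42.5
eef_pos: [0.5899, 0.0908, 0.1784]
tool_rot: [179.9, 0.1, 1.1]
wrist_force: [-0.4, 0.6, -1.8]
finger_gap: 0.468
```

```bash
python3 -m handwheel '[[[0,0,0,-0.3,1,-0.2,3],[0,0,0,-0.6,2,-0.2,3],[0,0,0,-0.7,3,-0.2,3],[0,0,0,-0.8,3.2,-0.2,3],[0,0,0,-0.8,3.2,-0.2,3],[0,0,0,-0.8,3.2,-0.2,3],[0,0,0,-0.8,3.2,-0.2,3],[0,0,0,-0.8,3.2,-0.2,3],[0,0,0,-0.8,3.2,-0.2,3],[0,0,0,-0.8,3.2,-0.2,3],[0,0,0,-0.8,3.2,-0.2,3],[0,0,0,-0.8,3.2,-0.2,3],[0,0,0,-0.7,3,-0.2,3],[0,0,0,-0.6,2,0,3],[0,0,0,-0.2,1.5,0,3],[0,0,0,0,0.7,0,3],[0,0,0,0,0,0,3],[0,0,0,0,0,0,3]]]'
```

```text
clock: 44.3
eef_pos: [0.4833, -0.3548, 0.198]
tool_rot: [180.0, 1.2, 2.2]
wrist_force: [-0.3, -0.1, -1.0]
finger_gap: 0.473
```

```bash
python3 -m handwheel '[[[0,1.2,1,-0.6,-1.9,0,3],[0,0,0,0,0,0,3],[0,0,0,0,0,2,3],[0,0,0,0,0,3,3],[0,0,0,0,0,3,3],[0,0,0,0,0,2,3],[0,0,0,0,0,1,3],[0,0,0,0,0,0,3],[0,0,0,0,0,0,3]]]'; python3 - <<'E'
from meas import *
o=arm.get_obs();print(o['eef_pos'])
c=cam('wrist');W=cloud(c);cv2.imwrite('pics/w20.png',c['pixels'])
zt=o['eef_pos'][2]+.0195+.025; print('ztop',zt)
s=(abs(W[...,2]-zt)<.006)&(abs(W[...,0]-o['eef_pos'][0])<.018)&(abs(W[...,1]-o['eef_pos'][1])<.05); print(s.sum(),np.percentile(W[s],[1,50,99],axis=0).round(4))
s=(abs(W[...,2]-.032)<.006)&(W[...,0]<.515)&(W[...,0]>.43)&(W[...,1]<-.26); print('LB',s.sum(),np.percentile(W[s],[1,50,99],axis=0).round(4))
E
```

```text
clock: 45.2
eef_pos: [0.4826, -0.3286, 0.0874]
tool_rot: [179.8, -0.3, 2.1]
wrist_force: [-0.2, 0.7, -0.7]
finger_gap: 0.473
[ 0.48259303 -0.32855746  0.08740627]
ztop 0.13190627004673158
10863 [[ 0.4649 -0.3593  0.128 ]
 [ 0.4825 -0.3263  0.133 ]
 [ 0.5002 -0.3002  0.1345]]
LB 4568 [[ 0.4444 -0.3302  0.0285]
 [ 0.4734 -0.3068  0.0328]
 [ 0.5047 -0.2896  0.0343]]
```

View pics/w20.png

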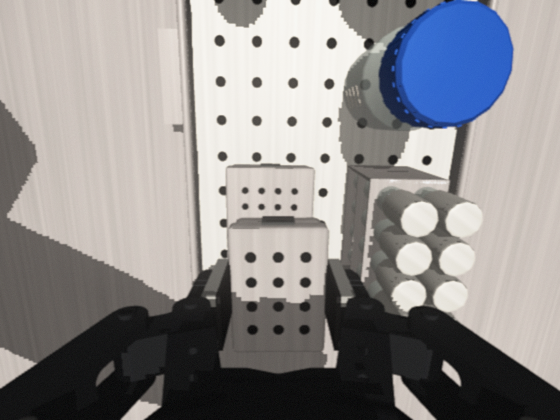

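The small box, held at (278,285), is over the large box at (270,195). It needs about −6 mm in x and −5 mm in y.

```bash
python3 -m handwheel '[[[0,-0.3,1,-0.6,0.45,1,3],[0,0,0,0,0,1,3],[0,0,0,0,0,1,3],[0,0,0,0,0,1,3],[0,0,0,0,0,0.5,3],[0,0,0,0,0,0,3],[0,0,0,0,0,0,3]]]'; python3 - <<'E'
from meas import *
o=arm.get_obs();print(o['eef_pos'])
c=cam('wrist');W=cloud(c);cv2.imwrite('pics/w21.png',c['pixels'])
zt=o['eef_pos'][2]+.0195+.025; print('ztop',zt)
s=(abs(W[...,2]-zt)<.006)&(abs(W[...,0]-o['eef_pos'][0])<.018)&(abs(W[...,1]-o['eef_pos'][1])<.05); print(s.sum(),np.percentile(W[s],[1,50,99],axis=0).round(4))
s=(abs(W[...,2]-.032)<.006)&(W[...,0]<.515)&(W[...,0]>.43)&(W[...,1]<-.26); print('LB',s.sum(),np.percentile(W[s],[1,50,99],axis=0).round(4))
E
```

```text
clock: 45.95
eef_pos: [0.4779, -0.3355, 0.0411]
tool_rot: [179.7, -0.2, 1.0]
wrist_force: [0.2, 0.2, -0.3]
finger_gap: 0.472
[ 0.47788553 -0.33545878  0.04108531]
ztop 0.08558531181874024
10877 [[ 0.4602 -0.366   0.0815]
 [ 0.4778 -0.3332  0.0867]
 [ 0.4955 -0.307   0.0881]]
LB 6105 [[ 0.4443 -0.3359  0.0281]
 [ 0.4734 -0.3041  0.0328]
 [ 0.5049 -0.2895  0.0343]]
```

View pics/w21.png

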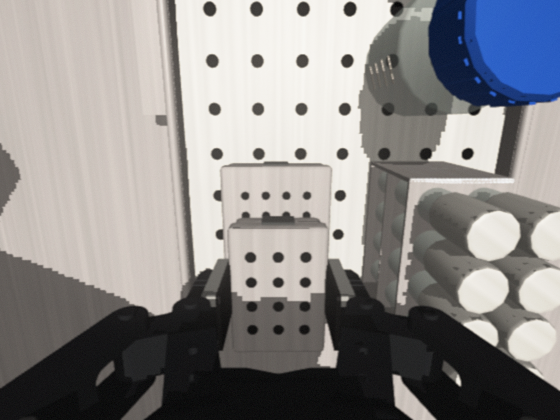

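```bash
python3 -m handwheel '[[[0.2,0,0,-0.1,-0.2,0.9,3],[0,0,0,0,0,0.9,3],[0,0,0,0,0,0.7,3],[0,0,0,0,0,0,3],[0,0,0,0,0,0,3]]]'; python3 - <<'E'
from meas import *
o=arm.get_obs();print(o['eef_pos'],o['wrist_force'])
c=cam('wrist');W=cloud(c);cv2.imwrite('pics/w22.png',c['pixels'])
zt=o['eef_pos'][2]+.0195+.025; print('ztop',zt)
s=(abs(W[...,2]-zt)<.006)&(abs(W[...,0]-o['eef_pos'][0])<.018)&(abs(W[...,1]-o['eef_pos'][1])<.05); print(s.sum(),np.percentile(W[s],[1,50,99],axis=0).round(4))
E
```

```text
clock: 46.5
eef_pos: [0.4773, -0.3335, 0.0144]
tool_rot: [179.9, -0.2, 1.0]
wrist_force: [-0.2, -0.1, -0.1]
finger_gap: 0.469
[ 0.47734112 -0.33353244  0.01444619] [-0.18223359 -0.1204136  -0.08612642]
ztop 0.05894618635970524
10890 [[ 0.4597 -0.3642  0.0548]
 [ 0.4773 -0.3314  0.0601]
 [ 0.495  -0.3052  0.0614]]
```

View pics/w22.png

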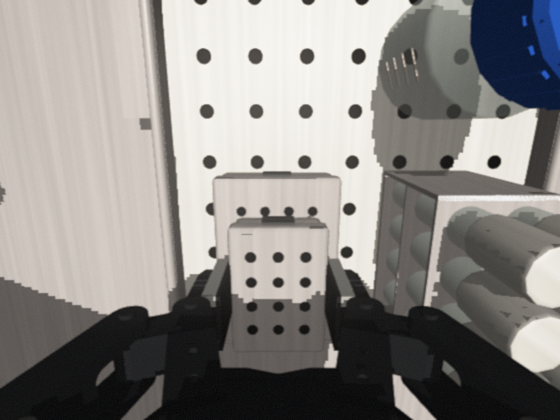

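The small box at (278,285) is centred over the large one, about 5 mm above it. I lower and release.

```bash
python3 -m handwheel '[[[0,0,0,-0.1,0,0.3,3],[0,0,0,0,0,0.2,3],[0,0,0,0,0,0,3],[0,0,0,0,0,0,3]]]'; python3 -m handwheel '[[[0,0,0,0,0,0,5.5],[0,0,0,0,0,0,5.5],[0,0,0,0,0,0,5.5],[0,0,0,0,0,0,5.5],[0,0,0,0,0,-1,5.5],[0,0,0,0,0,-2,5.5],[0,0,0,0,0,-3,5.5],[0,0,0,0,0,-4,5.5],[0,0,0,0,0,-4,5.5],[0,0,0,0,0,-4,5.5],[0,0,0,0,0,-3,5.5],[0,0,0,0,0,-1,5.5],[0,0,0,0,0,0,5.5]]]'; python3 - <<'E'
from meas import *
c=cam('wrist');W=cloud(c);cv2.imwrite('pics/w23.png',c['pixels'])
R=(W[...,0]<.515)&(W[...,0]>.43)&(W[...,1]<-.26)&(W[...,1]>-.4)
s=R&(abs(W[...,2]-.054)<.008); print('SB',np.median(W[s],0),rect(c,s,.054))
s=R&(W[...,2]>.025)&(W[...,2]<.065); print('LB',rect(c,s,.032))
E
```

```text
clock: 46.95
eef_pos: [0.4767, -0.3339, 0.0097]
tool_rot: [179.8, -0.3, 1.0]
wrist_force: [0.4, 0.2, -0.8]
finger_gap: 0.469
clock: 48.25
eef_pos: [0.475, -0.3327, 0.2438]
tool_rot: [179.7, -0.5, 1.0]
wrist_force: [-0.2, 1.0, -0.5]
finger_gap: 0.644
SB [ 0.47508606 -0.33467846  0.05476965] (0.4748879373073578, -0.3353201746940613, 0.06193302571773529, 0.041738905012607574, 1.3974913358688354)
LB (0.474967896938324, -0.33445414900779724, 0.09109144657850266, 0.06177337467670441, 1.050113558769226)
```

View pics/w23.png

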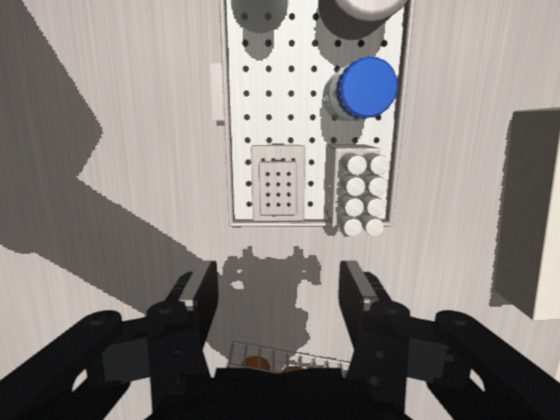

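The small box sits squarely on the large one at (277,185), within 1 mm and 0.4°. I move the arm back out of the top camera's view for a last whole-scene check.

```bash
python3 -m handwheel '[[[0,0,0,-1,-2,-1,5.5],[0,0,0,-2,-3,0,5.5],[0,0,0,-2,-3,0,5.5],[0,0,0,-2.5,-3,0,5.5],[0,0,0,-2.5,-3,0,5.5],[0,0,0,-2.5,-3,0,5.5],[0,0,0,-2,-3,0,5.5],[0,0,0,-1.5,-3,0,5.5],[0,0,0,-1,-2,0,5.5],[0,0,0,0,0,0,5.5],[0,0,0,0,0,0,5.5]]]'; python3 - <<'E'
from meas import *
c=cam('top');W=cloud(c);cv2.imwrite('pics/t24.png',c['pixels'])
f=lambda t:np.round(t,4)
def box(x,y,r,lo,hi): return (abs(W[...,0]-x)<r)&(abs(W[...,1]-y)<r)&(W[...,2]>lo)&(W[...,2]<hi)
print('bottle',f(circ(c,box(.553,-.231,.04,.1,.13),.110)))
print('flask',f(circ(c,box(.454,-.137,.04,.11,.13),.118)))
print('jar',f(circ(c,box(.552,-.133,.05,.075,.12),.09)))
print('rack',f(rect(c,box(.557,-.33,.06,.09,.13),.106)))
print('LB',f(rect(c,box(.475,-.334,.055,.024,.07),.032)))
print('SB',f(rect(c,box(.475,-.334,.05,.045,.07),.054)))
print('beaker',f(circ(c,box(.4726,.2133,.04,.05,.1),.069)))
print('funnel stem',f(np.nanmean(W[box(.468,.102,.03,.07,.1)],0)))
E
```

```text
clock: 49.4
eef_pos: [0.2804, -0.0721, 0.2287]
tool_rot: [-179.1, 1.9, 0.9]
wrist_force: [0.3, -0.9, 0.5]
finger_gap: 0.642
bottle [ 0.5521 -0.2298  0.0257]
flask [ 0.4526 -0.1363  0.0178]
jar [ 0.5523 -0.1332  0.0397]
rack [ 0.5569 -0.3266  0.0835  0.0409  1.2829]
LB [ 0.4754 -0.3297  0.0929  0.0618  1.0013]
SB [ 0.4752 -0.331   0.0636  0.0413 -0.9709]
beaker [0.4726 0.2133 0.0267]
funnel stem [0.4677 0.1025 0.0844]
```

View pics/t24.png

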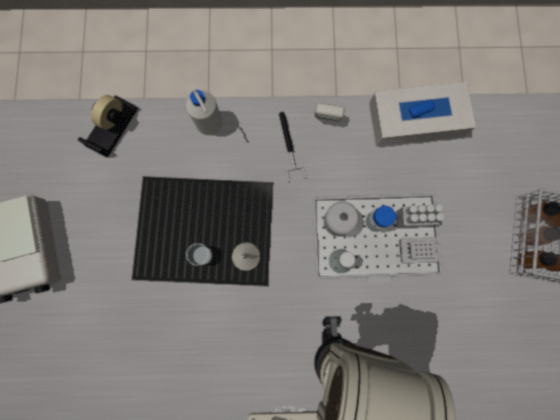

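The top view shows everything in place and the bystanders unmoved: bottle at (384,216), flask (346,260), boxes (422,250), jar (344,217) and rack (424,214). I hand in.

```bash
python3 -c "
from station import arm
print(arm.job_done())"
```

```text
the job is handed in; nothing more can be done
None
```

The tray is loaded and the job was handed in at about 49 s of the 133 s allowed; no verdict is reported.

| Item | Last camera check (top view unless noted) | Needed |
|---|---|---|
| Bottle | 97 mm from both jar and rack, about 38 mm behind the tray's centre | over 83 mm; 22–66 mm |
| Flask | 100 mm in front of the jar, about 1 mm sideways | 74–116 mm; within 15 mm |
| Large box | 81 mm in front of the rack, about 2 mm sideways, parallel within 0.3° | 66–116 mm; within 15 mm; 11° |
| Small box | within about 1 mm and 0.4° of the large box (wrist view) | 10 × 14 mm; 14° |

- **Other things:** the rack, jar, beaker and funnel measured the same as at the start, within 1 mm. I did not measure the tray lifter, but it looks unmoved in the picture.
- **Fingertip height:** the real fingertips sat about 28 mm above the reported TCP height. Because of this the first bottle grasp closed above the cap without disturbing the bottle. I corrected for it in every later grasp.
- **Disagreements:** the top and wrist cameras differ by 3–5 mm on absolute y for the bottle and the boxes. In the top view the small box's angle came out 2° off the large box's, from a coarse outline. Both are well inside the limits.

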